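Prop the fume-filter unit open and load its filters

TASK

Unlock the fume-filter unit's hood with the T-handled key (slide it fully into the latch head, turn it a quarter turn clockwise and leave it there), raise the hood, swing the prop rod up and let the hood down until it rests with the rod's tip in its socket. Then fit every clean filter panel from the rack into a bay of its own, lower edge behind the lip first with the panel tilted, then straightened upright under the retaining lugs, and leave the hood propped open for inspection. Do not knock over the amber bottle.

Things in the scene. Friction and masses are not known exactly. Their poses are not given: they have to be found in the camera images.
- unit: fume-filter unit: low white steel cabinet, 430 mm wide (y), 310 mm deep (x). Its place and yaw vary. Origin under its middle on the table; x towards its back (away from the robot), y to its left, z up. Tops above the table: front wall 90 mm, left deck 78, right deck 72, fan housing behind the hood 105 (spigot on it 155).
- hood_hinge (a point): middle of the hood's hinge line, 100 mm above the table; axes are the unit's (hinge line along y). The unit's front face is 215 mm in front of it (-x).
- hood (a joint): hood angle (rad): 0 shut, 1.52 open at its stop; the front edge rises and swings back. White shell 212 mm (x) by 300 mm (y), 40 mm high, 0.7 kg. The latch's cam holds it shut until the latch is past about 1.1. Above about 1.43 it balances and stays where left; below about 1.4 it sinks shut by itself, damped. Resting on the rod in its socket: about 1.27.
- hood_handle (a point): middle of the hood's handle: blue round bar 14 mm thick, 110 mm free length, along y, 35 mm in front of the hood's front face on two end brackets, 247 mm from the hinge line. Moves with the hood and has the hood's axes (the unit's when shut). 110 mm above the table when shut. The bar can turn between fingers.
- prop_rod (a joint): prop rod angle (rad): 0 stowed, lying level over the right deck and pointing to the front (-x); its free end swings up and over towards the hood; 1.57 upright; 1.95 its stop, leaning back, where it stays by itself. About 1.9 with its tip in the socket. Swings easily; left short of upright it falls back to 0.
- rod_pivot (a point): pivot of the prop rod on the right deck: 60 mm in front of the hinge line, 186 mm right of the unit's middle, 104 mm above the table. Axes are the unit's; the rod swings about y.
- rod_grip (a point): centre of the black finger disc on the rod: 20 mm across, its two flat faces 14 mm apart (along the pivot axis y), 116 mm from the pivot; pinched lightly across its faces it can pivot between the fingers; 28 mm clear on either side, deck 32 mm below it when stowed.
- rod_tip (a point): centre of the 10 mm ball at the rod's tip, 140 mm from the pivot.
- hood_socket (a point): where the rod tip's centre sits in the socket: dark steel pocket 22 mm wide, 9 to 17 mm deep on a bracket at the hood's right side, open towards the hood's underside, 135 mm from the hinge line and 26 mm above the hood's hinge plane. With the rod at its stop and the hood above 1.46 the tip stands just clear of it; let the hood down and the pocket closes over the tip.
- latch (a joint): quarter-turn latch angle (rad): 0 locked, 1.57 fully unlocked at its stop. Turns clockwise seen from above with light friction and stays where left.
- latch_slot (a point): centre of the mouth of the key slot in the latch's upright steel head (34 mm wide) on the left deck, 137 mm above the table. Slot 21 mm long, 8.5 mm wide, 27 mm deep. The axes turn with the latch: y along the slot's length, z up (y across the unit when locked).
- key_grip (a point): centre of the key's handle, a black bar 74 mm long (x), 14 mm thick (y), 18 mm high; z up. Below it a shank, a collar and a flat steel blade 18 mm wide (x), 6 mm thick (y). 120 g. The key stands upright in a slot 30 mm deep of a grey block 66 mm square, 50 mm high; the handle's centre is then 88 mm above the table.
- key_tip (a point): lower end of the key's blade, 64 mm straight below key_grip. The blade is 26 mm long up to the collar, which rests on the latch head when the key is fully in.
- rack: blue plastic rack for clean panels, 170 mm (x) by 134 mm (y), floor 10 mm thick; dividers 40 mm high above its floor make three slots along y, 52 mm apart along x, in which panels stand loosely (2.6 mm play across, free to slide 20 mm along y). Lift a panel 45 mm to clear it. Origin on the table under its middle.
- panel0_c (a point): centre (half-way up) of a filter panel: aluminium frame, pleated white media, 10 mm thick (x), 80 mm wide (y), 58 mm high, with a tab 40 mm wide, 20 mm high, 10 mm thick upright on the middle of its top edge: 78 mm in all, tab centre 29 mm above this point, lower edge 39 mm below. Faces alike. 60 to 130 g. Stands in the rack, tab up. None when absent.
- panel1_c (a point): another panel, as panel0_c (None when absent).
- panel2_c (a point): another panel, as panel0_c (None when absent).
- bay0 (a point): centre of a panel seated in the unit's right bay; axes are the unit's. Bay floor 39 mm below; front lip 17 mm high, its inner face 9.5 mm in front (-x) of this point; rear rail 30 mm high and end posts, their faces 7.5 mm behind it. Lugs on the posts reach over the panel's shoulders (not its tab) to 4 mm in front of this point, 64 to 70 mm above the floor.
- bay1 (a point): middle bay, 96 mm from its neighbours along y; as bay0. The lugs bar the way straight down: the lower edge goes in behind the lip with the panel's top leaning about 0.2 rad (0.17 to 0.25) to the front, then the top swings back under the lugs to the posts. Dividers 30 mm high leave 5 mm at each end of a panel.
- bay2 (a point): left bay; as bay0.
- reagent: amber bottle, 62 mm wide, 150 mm high; origin at the middle of its base. Not to be knocked over.

How it is judged:
By the outcome, as a careful person would: the job done as asked, in the order asked, and still so for the second after the job is handed in, with the robot touching nothing.
Of panel0, panel1, panel2 only 2 to 3 are there at a start; the rules pass over those that are not, and their reading is None.
At some moment in a run one of panel0, panel1, panel2 may be knocked a few centimetres aside while the robot is not near it.
It also fails if it takes over 210 s, if anything falls off the work surface, if the arm or the gripper's body presses on something with over 40 N, if the wrist force passes 120 N, or if a joint passes its speed limit or range.

ROBOT

A 6-joint arm with a two-finger parallel gripper is mounted at the origin on the work surface. World frame = base frame: x ahead of the robot, y to its left, z up, the work surface at z = 0. Lengths are in m, angles in degrees, forces in N, time in s.
With the tool pointing down it reaches from about 0.25 to 0.775 m from the base axis. Payload 8.9 kg.
Tool frame: the origin (TCP) lies at the very end of the fingers, on their centre line; the grasp point (between the pads) lies 19 mm behind it; z points along the fingers, y is the line along which they close (so a half turn about z gives the same grasp; the last joint's range is limited). The gripper opens to 85 mm and grips with 20 to 120 N. Pads are 22 mm wide; open, the fingers measure 114 mm over their backs; the gripper's body (76 mm by 85 mm) begins 54 mm behind the grasp point. The pads swing forward as they close: fully open they stand 13 mm farther back than shut.
Start: joints at [-83.841, 16.656, -8.789, 64.555, 0, 82.019], TCP at [0.128, -0.509, 0.231] pointing down, gripper open.
Joint ranges: [-144.48, 144.48], [-52.06, 99.96], [-74.48, 78.29], [-112.23, 115.85], [-86.99, 84.42], [-180, 180]. Speed limits (degrees/s): [127.2, 127.2, 159.86, 180, 180, 180].

INTERFACE

Orientations are given as [roll, pitch, yaw] about the fixed x, y, z axes, in that order (R = Rz(yaw) Ry(pitch) Rx(roll)).
In Python, from station import * gives the robot as it stands. The module is installed in compiled form; this text tells all that it offers.
- The arm moves only by the tool move_arm, never from a script. Its argument "series" is a list of rows, each a list of 7 numbers: the shift along the tool's x, y, z in units of 0.4 m (1.0 is 0.4 m), then the turn, a rotation vector about the tool's x, y, z in units of 120 degrees (1.0 is 120 degrees), then the gripper's target within -1 to 1 (fully open at 1, half-way at 0, shut at -1). A call has 1 to 20 rows; each row is the pose to reach, as a shift and turn from the pose commanded when the call began, along the tool's axes at that moment; what a row does not reach only later rows make up. A row lasts 1/12 s, in which the tool goes at most 41.7 mm and 7.16 degrees, less where a joint would pass 70% of its speed; a pose out of reach is approached as far as the arm can. A call with a number of a shift or a turn outside -1 to 1 is refused whole. A call with a gripper value outside its range is refused whole. The fingers move at their own pace and stop on an object; "newtons" is the grip in N (left out, the last holds). Time passes only in rows, so rows that repeat a pose let the fingers close. It gives the time, the measured TCP pose, the force, the opening and the grip force at its end, in the units of the state.
- get_obs(): the state, without advancing time (a new reading comes with each control period).
- get_image(name): name is "scene" or "top" or "wrist"; returns the picture (420x560x3 uint8, red, green, blue); there is no depth.
- camera_info(name): a dict with "mtx" (3x3 intrinsics, pixels), "k1" (the pictures are not rectified: a ray, as slopes to the right and down, at radius r is drawn at 1 + k1 r^2 times it, then the intrinsics apply), "rvec" (rotation vector, rad) and "tvec" (3), from world to camera coordinates, as OpenCV has them. Camera axes: x right, y down, z forward; pixel columns grow to the right and rows downward; lengths in m; the calibration is good to about 2 mm. A picture is of the moment at which its call begins: read the wrist's pose just before it. camera_info takes no time and is no camera call; for the wrist camera it gives the pose at the moment of the call.
- finish_job(): hands the job in; it is judged then, once.
The state is a dict: "clock": time; "joint_pos": joint angles; "qd": joint speeds; "tau": joint torques, N m; "eef_pos": TCP position; "tcp_rot": TCP orientation; "force": force on the tool from outside, world axes, zero at the start; "wrist_torque": the same for the moment, N m; "gripper_width": finger opening in m; "gripper_force": force on a finger pad.
Only numpy, scipy, OpenCV 4.12 (cv2) and the standard library are available. Lean on these libraries where they do the work, as an engineer would, in place of code of your own. Each camera call takes 0.05 s, during which the arm holds its last target. There are 200 camera calls.

## Working session

There is one attempt and no reset: what is moved stays moved. The work goes in short steps, Python scripts to look and compute and a tool call to move; the robot and the scene stay as the last step left them, time stands still between calls to the robot, and variables do not carry over. Pictures are saved under pics/ and viewed, at most 14 in all, crops included, and the job is handed in when it is done.

Besides the shell and the picture viewer there is one more tool, called after ">>>" as name(argument=value, ...), one argument or row to a line, values as JSON. move_arm: Moves the arm, as the interface text tells. Its arguments: {"type":"object","properties":{"series":{"type":"array"},"newtons":{"type":"number"}},"required":["series"]}

```bash
mkdir -p pics; cat > h.py <<'E'
from station import *
import numpy as np, cv2
from scipy.spatial.transform import Rotation as R
def save(name,fn,crop=None,sc=1):
    im=get_image(name)[:,:,::-1]
    if crop: x0,y0,x1,y1=crop; im=im[y0:y1,x0:x1]
    cv2.imwrite('pics/'+fn,cv2.resize(im,None,fx=sc,fy=sc,interpolation=cv2.INTER_CUBIC))
def ray(ci,u,v):
    K=np.array(ci['mtx']);k=ci['k1']
    d=np.array([(u-K[0,2])/K[0,0],(v-K[1,2])/K[1,1]]);s=d.copy()
    for _ in range(30): s=d/(1+k*(s@s))
    Rm=R.from_rotvec(np.ravel(ci['rvec'])).as_matrix();t=np.ravel(ci['tvec'])
    return -Rm.T@t, Rm.T@np.array([s[0],s[1],1])
def pz(ci,u,v,z):
    o,d=ray(ci,u,v); return o+d*(z-o[2])/d[2]
def proj(ci,p):
    K=np.array(ci['mtx']);Rm=R.from_rotvec(np.ravel(ci['rvec'])).as_matrix()
    c=Rm@np.array(p)+np.ravel(ci['tvec']); s=c[:2]/c[2]; s=s*(1+ci['k1']*(s@s))
    return K[0,0]*s[0]+K[0,2],K[1,1]*s[1]+K[1,2]
E
python3 - <<'E'
from h import *
save('top','top0.png',sc=1.42); save('scene','scene0.png',sc=1.42)
for n in('top','scene','wrist'):
    c=camera_info(n);print(n,c); print(ray(c,280,210))
print(get_obs())
E
```

```text
top {'mtx': array([[532.82460282,   0.        , 276.48677285],
       [  0.        , 532.82460282, 210.54060005],
       [  0.        ,   0.        ,   1.        ]]), 'k1': 0.015289945714815224, 'rvec': array([ 2.19472786, -2.14206752,  0.15209263]), 'tvec': array([-0.04099535,  0.5461034 ,  1.23488703])}
(array([ 0.3944804 , -0.00451365,  1.29198311]), array([ 0.12137984, -0.02486639, -0.99231704]))
scene {'mtx': array([[383.51542472,   0.        , 283.22942143],
       [  0.        , 383.51542472, 215.20262641],
       [  0.        ,   0.        ,   1.        ]]), 'k1': -0.039431184427887254, 'rvec': array([ 1.29069124,  2.05266891, -1.09271306]), 'tvec': array([ 0.26198059, -0.16842504,  1.46146028])}
(array([1.27514502, 0.35030077, 0.69581716]), array([-0.7371213 , -0.38388055, -0.55636575]))
wrist {'mtx': array([[370.35738011,   0.        , 272.7429162 ],
       [  0.        , 370.35738011, 210.50592473],
       [  0.        ,   0.        ,   1.        ]]), 'k1': -0.099445597344448, 'rvec': array([-2.2968579 ,  1.78948172,  0.25325999]), 'tvec': array([-0.52528573, -0.03515511,  0.37921143])}
(array([ 0.19704132, -0.49266948,  0.37338156]), array([-0.2614917 , -0.08451736, -0.96169889]))
{'clock': 0.1, 'joint_pos': array([-8.38428933e+01,  1.66871119e+01, -8.82497509e+00,  6.45551107e+01,
        1.30686702e-03,  8.20182321e+01]), 'qd': array([-0.05718658, -0.07299207,  0.07317193, -0.01717108,  0.01016976,
        0.01943105]), 'tau': array([ 1.51352560e-03, -5.37979138e+01,  3.31918502e+01,  9.38982528e-03,
       -1.94883246e-04, -7.53468072e-06]), 'eef_pos': array([ 0.12820903, -0.50871316,  0.23078846]), 'tcp_rot': array([-1.79933635e+02, -1.06251334e-02,  1.41388677e+01]), 'force': array([0.55517131, 0.79490781, 0.01943787]), 'wrist_torque': array([-0.01035695, -0.06276652,  0.03616272]), 'gripper_force': 0.0, 'gripper_width': 0.08537726304215675}
```

View pics/top0.png

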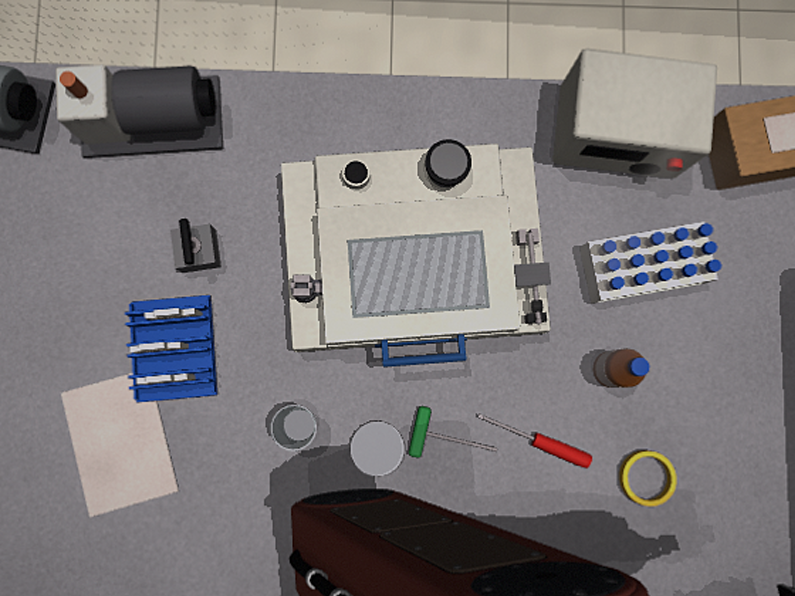

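View pics/scene0.png

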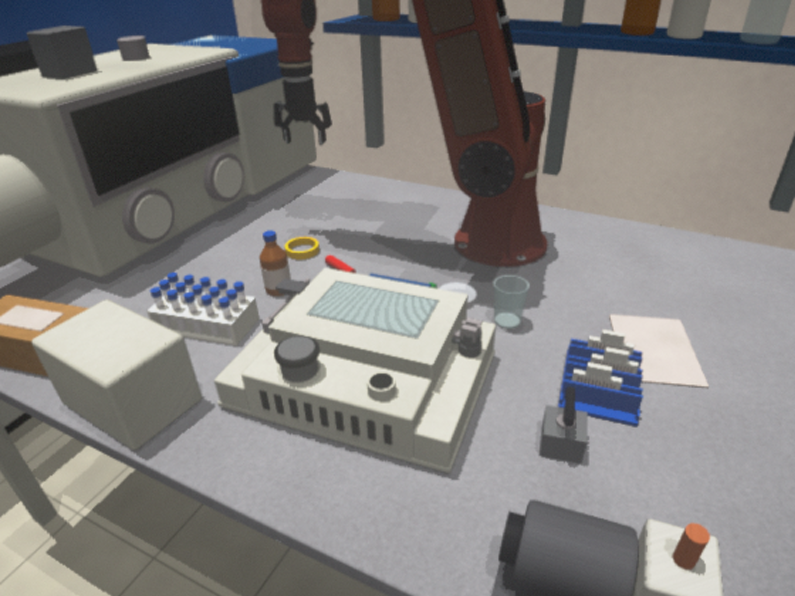

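The top view shows the unit with its handle bar at (383,364)-(464,360), the latch at (305,287), the key at (186,242) and the rack around (172,347) with three panels. The bottle is at (630,368), and the rod disc is near (536,315).

```bash
python3 - <<'E'
from h import *
c=camera_info('top');s=560/795
P=lambda u,v,z:pz(c,u*s,v*s,z)
for n,u,v,z in [('FL',292,350,.078),('FR',550,331,.072),('BL',281,163,.078),('BR',533,148,.072),('latch',303,286,.137),('h1',383,364,.110),('h2',464,360,.110),('key0',183,221,.097),('key1',188,263,.097),('blk',198,248,.05),('p_a',168,313,.088),('p_b',160,347,.088),('p_c',160,380,.088),('rackTL',127,309,.05),('rackTR',211,298,.05),('rackBR',216,395,.01),('rackBL',135,401,.01),('bottle',641,367,.15),('rod',536,315,.104),('rodpiv',526,238,.104)]:
    print(n,P(u,v,z).round(4))
f=(P(550,331,.072)-P(292,350,.078));print(np.degrees(np.arctan2(-f[0],-f[1]))*-1)
E
```

```text
FL [0.4551 0.1319 0.078 ]
FR [ 0.4963 -0.2837  0.072 ]
BL [0.7621 0.1618 0.078 ]
BR [ 0.802  -0.2557  0.072 ]
latch [0.5508 0.1122 0.137 ]
h1 [ 0.4351 -0.0138  0.11  ]
h2 [ 0.4444 -0.1402  0.11  ]
key0 [0.6561 0.3115 0.097 ]
key1 [0.5884 0.2999 0.097 ]
blk [0.6216 0.2968 0.05  ]
p_a [0.5086 0.3292 0.088 ]
p_b [0.4544 0.3386 0.088 ]
p_c [0.4027 0.3354 0.088 ]
rackTL [0.5171 0.4066 0.05  ]
rackTR [0.5388 0.2711 0.05  ]
rackBR [0.3804 0.2632 0.01  ]
rackBL [0.3676 0.3966 0.01  ]
bottle [ 0.4387 -0.4038  0.15  ]
rod [ 0.5185 -0.2542  0.104 ]
rodpiv [ 0.6421 -0.2381  0.104 ]
5.659237718217961
```

```bash
cat >> h.py <<'E'
def down(yaw,tilt=0,axis=None):
    r=R.from_euler('z',yaw,degrees=True)*R.from_euler('x',180,degrees=True)
    return r if axis is None else R.from_rotvec(np.array(axis)*tilt)*r
def pose(): 
    o=get_obs(); return o['eef_pos'],R.from_euler('xyz',o['tcp_rot'],degrees=True),o
def rows(*tg):
    p,r,o=pose()
    for (q,rt) in tg:
        s=r.inv().apply(np.array(q)-p)/.4; w=(r.inv()*rt).as_rotvec(degrees=True)/120
        print(np.r_[s,w].round(4).tolist())
E
python3 - <<'E'
from h import *
rows(([.33,-.2,.36],down(100)),([.60,.30,.30],down(130)),([.60,.30,.30],down(189.7)))
E
```

```text
[0.6778, -0.6255, -0.3222, -0.0004, -0.0005, -0.7155]
[1.6376, -1.6726, -0.1708, -0.0003, -0.0006, -0.9655]
[1.6376, -1.6726, -0.1708, 0.0001, -0.0009, -1.463]
```

>>> move_arm(
  series=[
    [0.1,-0.1,-0.3,0,0,-0.06,1],
    [0.2,-0.2,-0.3,0,0,-0.12,1],
    [0.3,-0.3,-0.3,0,0,-0.18,1],
    [0.98,-0.98,-0.3,0,0,-0.96,1],
    [0.98,-0.98,-0.3,0,0,-0.96,1],
    [0.98,-0.98,-0.3,0,0,-0.96,1],
    [0.98,-0.98,-0.3,0,0,-0.96,1],
    [0.98,-0.98,-0.3,0,0,-0.96,1],
    [0.98,-0.98,-0.3,0,0,-0.96,1],
    [0.98,-0.98,-0.3,0,0,-0.96,1],
    [0.98,-0.98,-0.3,0,0,-0.96,1],
    [0.98,-0.98,-0.3,0,0,-0.96,1],
    [0.98,-0.98,-0.3,0,0,-0.96,1],
    [0.98,-0.98,-0.3,0,0,-0.96,1],
    [0.98,-0.98,-0.3,0,0,-0.96,1],
    [0.98,-0.98,-0.3,0,0,-0.96,1],
    [0.98,-0.98,-0.3,0,0,-0.96,1],
    [0.98,-0.98,-0.3,0,0,-0.96,1],
    [0.98,-0.98,-0.3,0,0,-0.96,1],
    [0.98,-0.98,-0.3,0,0,-0.96,1],
  ],
)

```text
clock: 1.77
eef_pos: [0.4123, -0.0338, 0.3512]
tcp_rot: [-180.0, -0.0, 129.1]
force: [-0.2, -0.7, 0.6]
gripper_width: 0.0855
gripper_force: 0.0
```

```bash
python3 - <<'E'
from h import *
p,r,o=pose();print(p,o['tcp_rot'],o['clock'])
rows(([.60,.30,.30],down(189.7)))
E
```

```text
[ 0.41234486 -0.03375713  0.35124978] [-1.79992338e+02 -6.68571595e-03  1.29096485e+02] 1.7667
[0.3517, 0.8903, 0.128, -0.0, -0.0001, -0.505]
```

>>> move_arm(
  series=[
    [0.35,0.89,0.128,0,0,-0.505,1],
    [0.35,0.89,0.128,0,0,-0.505,1],
    [0.35,0.89,0.128,0,0,-0.505,1],
    [0.35,0.89,0.128,0,0,-0.505,1],
    [0.35,0.89,0.128,0,0,-0.505,1],
    [0.35,0.89,0.128,0,0,-0.505,1],
    [0.35,0.89,0.128,0,0,-0.505,1],
    [0.35,0.89,0.128,0,0,-0.505,1],
    [0.35,0.89,0.128,0,0,-0.505,1],
    [0.35,0.89,0.128,0,0,-0.505,1],
    [0.35,0.89,0.128,0,0,-0.505,1],
    [0.35,0.89,0.128,0,0,-0.505,1],
    [0.35,0.89,0.128,0,0,-0.505,1],
    [0.35,0.89,0.128,0,0,-0.505,1],
    [0.35,0.89,0.128,0,0,-0.505,1],
  ],
)

```text
clock: 3.02
eef_pos: [0.5992, 0.2995, 0.3011]
tcp_rot: [180.0, 0.1, -170.2]
force: [-1.0, 0.1, -0.9]
gripper_width: 0.0855
gripper_force: 0.0
```

```bash
python3 - <<'E'
from h import *
import pickle
pickle.dump(camera_info('wrist'),open('w1.pkl','wb'))
save('wrist','w1.png',sc=1.42)
E
```

```text
(no output)
```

View pics/w1.png

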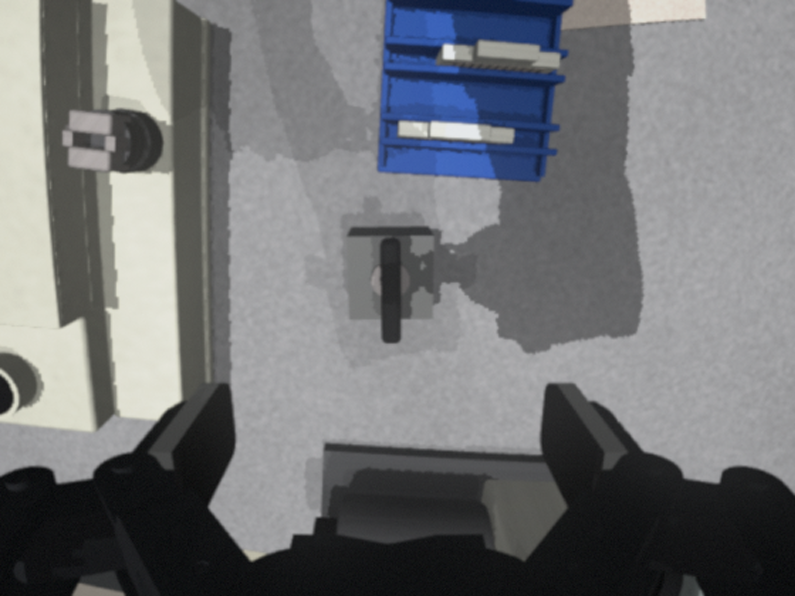

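The wrist view shows the key bar from (391,238) to (391,343). The latch head is centred near (90,141) with its slot running horizontally, and two panels are at (456,131) and (500,54).

```bash
python3 - <<'E'
from h import *
import pickle
c=pickle.load(open('w1.pkl','rb'));s=560/795
P=lambda u,v,z:pz(c,u*s,v*s,z)
a,b=P(391,238,.097),P(391,343,.097);print(a,b,np.linalg.norm(a-b),(a+b)/2,np.degrees(np.arctan2(*(b-a)[1::-1])))
for n,u,v,z in [('latch',90,141,.137),('l1',64,140,.137),('l2',115,142,.137),('panA l',398,128,.068),('panA r',514,136,.068),('tabA',456,131,.088),('tabB',508,50,.088)]: print(n,P(u,v,z).round(4))
k=(a+b)/2
rows(([k[0],k[1],.14],down(189.7)),([k[0],k[1],.072],down(189.7)))
E
```

```text
[0.58744263 0.29918221 0.097     ] [0.66072775 0.31203066 0.097     ] 0.07440290294489386 [0.62408519 0.30560644 0.097     ] 9.944112660649928
latch [0.5533 0.115  0.137 ]
l1 [0.5549 0.0987 0.137 ]
l2 [0.5518 0.1304 0.137 ]
panA l [0.516  0.2918 0.068 ]
panA r [0.5069 0.3718 0.068 ]
tabA [0.5121 0.3291 0.088 ]
tabB [0.4565 0.3519 0.088 ]
[-0.0634, 0.0039, 0.4028, 0.0001, 0.0005, 0.0012]
[-0.0632, 0.0038, 0.5728, 0.0001, 0.0005, 0.0012]
```

>>> move_arm(
  series=[
    [-0.063,0.004,0.4,0,0,0,0.2],
    [-0.063,0.004,0.4,0,0,0,0.2],
    [-0.063,0.004,0.4,0,0,0,0.0],
    [-0.063,0.004,0.4,0,0,0,0.0],
    [-0.063,0.004,0.4,0,0,0,0.0],
    [-0.063,0.004,0.57,0,0,0,0.0],
    [-0.063,0.004,0.577,0,0,0,0.0],
    [-0.063,0.004,0.577,0,0,0,0.0],
    [-0.063,0.004,0.577,0,0,0,-1],
    [-0.063,0.004,0.577,0,0,0,-1],
    [-0.063,0.004,0.577,0,0,0,-1],
    [-0.063,0.004,0.577,0,0,0,-1],
    [-0.063,0.004,0.577,0,0,0,-1],
    [-0.063,0.004,0.577,0,0,0,-1],
    [-0.063,0.004,0.577,0,0,0,-1],
    [-0.063,0.004,0.577,0,0,0,-1],
  ],
  newtons=60,
)

```text
clock: 4.4
eef_pos: [0.6257, 0.3072, 0.073]
tcp_rot: [180.0, 0.3, -170.1]
force: [0.0, -1.5, 7.7]
gripper_width: 0.0129
gripper_force: 61.8
```

>>> move_arm(
  series=[
    [0,0,-0.4,0,0,0,-1],
    [0,0,-0.4,0,0,0,-1],
    [0,0,-0.4,0,0,0,-1],
    [0,0,-0.4,0,0,0,-1],
    [0,0,-0.4,0,0,0,-1],
    [0,0,-0.4,0,0,0,-1],
    [0,0,-0.4,0,0,0,-1],
  ],
)

```text
clock: 4.98
eef_pos: [0.6238, 0.3067, 0.23]
tcp_rot: [180.0, 0.1, -170.1]
force: [-0.9, -0.5, -1.6]
gripper_width: 0.0126
gripper_force: 60.3
```

```bash
python3 - <<'E'
from h import *
p,r,o=pose();print(p,o['tcp_rot'],o['clock'],o['gripper_width'],o['force'])
rows(([.553,.115,.22],down(275.6)))
E
```

```text
[0.62375068 0.30669459 0.22997543] [ 1.79988240e+02  5.59824141e-02 -1.70060825e+02] 4.9833 0.012622694418889519 [-0.93287719 -0.54559175 -1.6411626 ]
[0.257, -0.4415, 0.0246, -0.0003, 0.0004, -0.7138]
```

>>> move_arm(
  series=[
    [0.257,-0.4415,0.0246,0,0,-0.7138,-1],
    [0.257,-0.4415,0.0246,0,0,-0.7138,-1],
    [0.257,-0.4415,0.0246,0,0,-0.7138,-1],
    [0.257,-0.4415,0.0246,0,0,-0.7138,-1],
    [0.257,-0.4415,0.0246,0,0,-0.7138,-1],
    [0.257,-0.4415,0.0246,0,0,-0.7138,-1],
    [0.257,-0.4415,0.0246,0,0,-0.7138,-1],
    [0.257,-0.4415,0.0246,0,0,-0.7138,-1],
    [0.257,-0.4415,0.0246,0,0,-0.7138,-1],
    [0.257,-0.4415,0.0246,0,0,-0.7138,-1],
    [0.257,-0.4415,0.0246,0,0,-0.7138,-1],
    [0.257,-0.4415,0.0246,0,0,-0.7138,-1],
    [0.257,-0.4415,0.0246,0,0,-0.7138,-1],
    [0.257,-0.4415,0.0246,0,0,-0.7138,-1],
    [0.257,-0.4415,0.0246,0,0,-0.7138,-1],
    [0.257,-0.4415,0.0246,0,0,-0.7138,-1],
  ],
)

```text
clock: 6.32
eef_pos: [0.5527, 0.115, 0.2191]
tcp_rot: [180.0, -0.0, -84.6]
force: [-0.6, 0.5, -1.1]
gripper_width: 0.0124
gripper_force: 60.3
```

```bash
python3 - <<'E'
from h import *
import pickle
pickle.dump(camera_info('wrist'),open('w2.pkl','wb'))
p,r,o=pose();print(p,o['tcp_rot'],o['joint_pos'])
save('wrist','w2.png',(140,150,400,345),3)
E
```

```text
[0.55269835 0.11497055 0.21908367] [ 1.79957519e+02 -2.00809710e-03 -8.45666807e+01] [ 4.33298506e+00  2.13860038e+01 -3.83059446e+00  6.48258359e+01
 -2.82349208e-03 -9.11003325e+01]
```

View pics/w2.png

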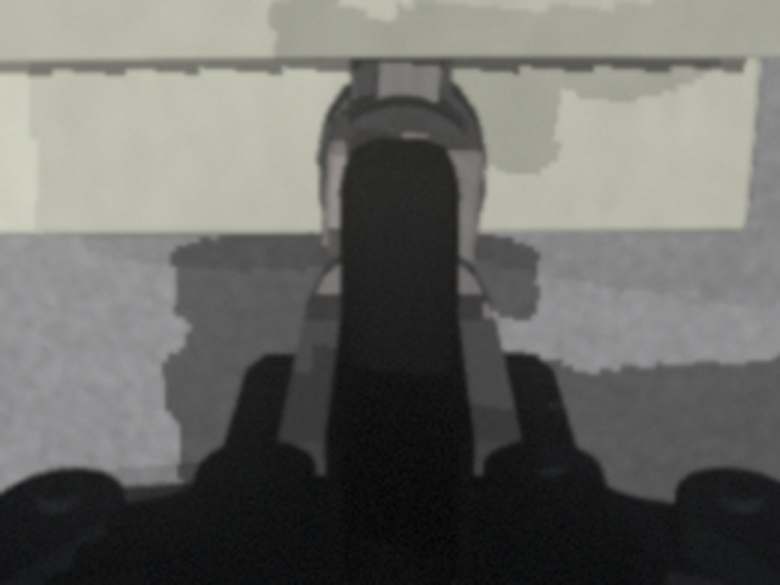

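The wrist crop shows the key handle covering the slot. The handle's centre is at column 400 and the latch head's is near 403, so the key is about 0.5 to 1 mm off laterally. I'll try the insertion gently.

>>> move_arm(
  series=[
    [0,0.0013,0.07,0,0,0,-1],
    [0,0.0013,0.078,0,0,0,-1],
    [0,0.0013,0.083,0,0,0,-1],
    [0,0.0013,0.088,0,0,0,-1],
    [0,0.0013,0.092,0,0,0,-1],
    [0,0.0013,0.095,0,0,0,-1],
    [0,0.0013,0.098,0,0,0,-1],
  ],
)

```text
clock: 6.95
eef_pos: [0.5527, 0.115, 0.1808]
tcp_rot: [-180.0, -0.0, -84.4]
force: [-0.1, -0.2, -1.0]
gripper_width: 0.013
gripper_force: 60.3
```

>>> move_arm(
  series=[
    [0,0,0.01,0,0,0,-1],
    [0,0,0.02,0,0,0,-1],
    [0,0,0.03,0,0,0,-1],
    [0,0,0.038,0,0,0,-1],
    [0,0,0.044,0,0,0,-1],
    [0,0,0.049,0,0,0,-1],
    [0,0,0.051,0,0,0,-1],
    [0,0,0.051,0,0,0,-1],
  ],
)

```text
clock: 7.62
eef_pos: [0.5525, 0.115, 0.1606]
tcp_rot: [-180.0, -0.0, -84.4]
force: [-3.5, -0.9, 6.3]
gripper_width: 0.0129
gripper_force: 61.4
```

>>> move_arm(
  series=[
    [0,0,0.004,0,0,0,-1],
    [0,0,0.005,0,0,0,-1],
    [0,0,0.005,0,0,0,-1],
    [0,0,0.005,0,0,0.05,-1],
    [0,0,0.005,0,0,0.1,-1],
    [0,0,0.005,0,0,0.15,-1],
    [0,0,0.005,0,0,0.2,-1],
    [0,0,0.005,0,0,0.25,-1],
    [0,0,0.005,0,0,0.3,-1],
    [0,0,0.005,0,0,0.35,-1],
    [0,0,0.005,0,0,0.4,-1],
    [0,0,0.005,0,0,0.45,-1],
    [0,0,0.005,0,0,0.5,-1],
    [0,0,0.005,0,0,0.55,-1],
    [0,0,0.005,0,0,0.6,-1],
    [0,0,0.005,0,0,0.65,-1],
    [0,0,0.005,0,0,0.7,-1],
    [0,0,0.005,0,0,0.735,-1],
    [0,0,0.005,0,0,0.76,-1],
    [0,0,0.005,0,0,0.76,-1],
  ],
)

```text
clock: 9.28
eef_pos: [0.5534, 0.1143, 0.1604]
tcp_rot: [-179.9, 0.2, -175.8]
force: [-4.6, -4.3, 22.3]
gripper_width: 0.0128
gripper_force: 63.6
```

```bash
python3 - <<'E'
from h import *
p,r,o=pose();print(p,o['tcp_rot'],o['joint_pos'],o['force'],o['wrist_torque'])
E
```

```text
[0.55342722 0.11427364 0.16038969] [-179.91024474    0.18723288 -175.8149035 ] [ 4.30679917 23.56626358 -9.69339103 56.55330358 -0.09015276  0.12170217] [-4.58330827 -4.26094876 22.33939912] [-0.87406325  1.5521516   0.00729162]
```

>>> move_arm(
  series=[
    [0,0,-0.001,0,0,0.02,-1],
    [0,0,-0.001,0,0,0.04,-1],
    [0,0,-0.001,0,0,0.055,-1],
    [0,0,-0.001,0,0,0.07,-1],
    [0,0,-0.001,0,0,0.07,-1],
  ],
)

```text
clock: 9.7
eef_pos: [0.5532, 0.115, 0.1604]
tcp_rot: [180.0, 0.2, 175.9]
force: [-3.8, -0.9, 19.3]
gripper_width: 0.0125
gripper_force: 63.1
```

```bash
python3 - <<'E'
from h import *
p,r,o=pose();print(p,o['tcp_rot'],o['force'],o['wrist_torque'])
E
```

```text
[0.55319533 0.11498312 0.16042131] [1.79982353e+02 1.56757381e-01 1.75898653e+02] [-3.80992153 -0.85427617 19.34521802] [-0.17424814  1.39392097  0.14653971]
```

>>> move_arm(
  series=[
    [0,0,-0.004,0,0,0.07,-0.3],
    [0,0,-0.004,0,0,0.07,-0.2],
    [0,0,-0.004,0,0,0.07,0],
    [0,0,-0.004,0,0,0.07,0],
    [0,0,-0.004,0,0,0.07,0],
    [0,0,-0.05,0,0,0,0],
    [0,0,-0.35,0,0,0,0.5],
    [0,0,-0.35,0,0,0,1],
    [0,0,-0.35,0,0,0,1],
    [0,0,-0.35,0,0,0,1],
    [0,0,-0.35,0,0,0,1],
    [0,0,-0.35,0,0,0,1],
  ],
)

```text
clock: 10.7
eef_pos: [0.5523, 0.1149, 0.2978]
tcp_rot: [-180.0, -0.0, 176.1]
force: [0.2, 0.5, 0.3]
gripper_width: 0.0856
gripper_force: 0.0
```

```bash
python3 - <<'E'
from h import *
import pickle
pickle.dump(camera_info('wrist'),open('w3.pkl','wb'))
p,r,o=pose();print(p,o['tcp_rot'])
save('wrist','w3.png',sc=1.42)
E
```

```text
[0.5523244  0.11493572 0.29776522] [-1.79998088e+02 -2.35399425e-02  1.76059190e+02]
```

View pics/w3.png

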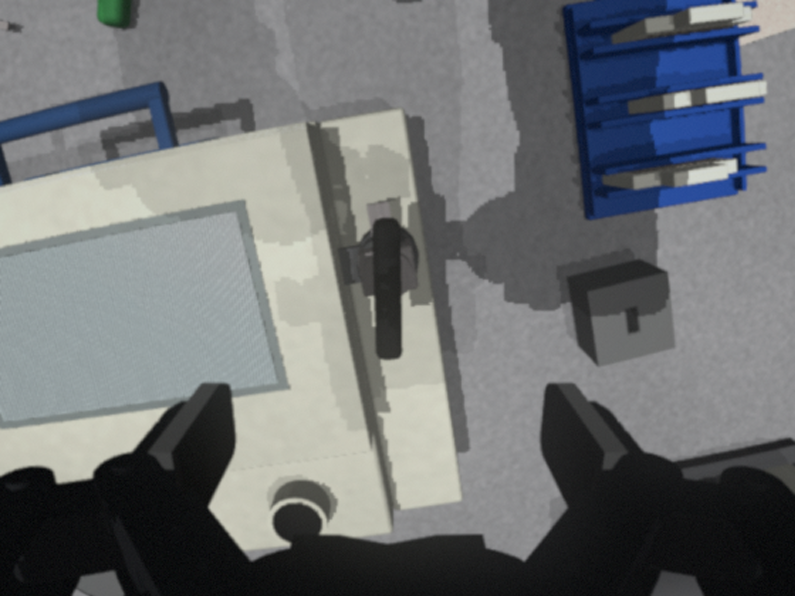

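The wrist view shows the key seated in the latch and turned, its bar running from (387,220) to (388,358). The near end of the blue handle is at (162,88).

```bash
python3 - <<'E'
from h import *
import pickle
c=pickle.load(open('w3.pkl','rb'));s=560/795
P=lambda u,v,z:pz(c,u*s,v*s,z)
for n,u,v,z in [('bar outer top end',158,89,.117),('bar left visible',2,128,.117),('FLcorner deck',404,110,.078),('BLcorner',460,499,.078),('hoodFL',309,124,.14)]: print(n,P(u,v,z).round(4))
a=np.radians(5.6);ex=np.array([np.cos(a),np.sin(a)]);ey=np.array([-ex[1],ex[0]])
O=np.array([.6289,-.0614])
for x,y in[(-.187,0),(-.155,.215),(.155,.215),(-.187,.062)]: print(x,y,O+x*ex+y*ey)
E
```

```text
bar outer top end [ 0.4371 -0.0143  0.117 ]
bar left visible [ 0.4479 -0.1211  0.117 ]
FLcorner deck [0.4588 0.1318 0.078 ]
BLcorner [0.7613 0.1597 0.078 ]
hoodFL [0.4667 0.0771 0.14  ]
-0.187 0 [ 0.44279248 -0.079648  ]
-0.155 0.215 [0.45365943 0.13744854]
0.155 0.215 [0.76217992 0.16769924]
-0.187 0.062 [ 0.43674234 -0.0179439 ]
```

```bash
python3 - <<'E'
from h import *
rows(([.4435,-.08,.2],down(95.6)),([.4435,-.08,.092],down(95.6)))
E
```

```text
[0.2363, -0.5047, 0.2433, -0.0007, -0.0007, 0.6703]
[0.2358, -0.5047, 0.5133, -0.0007, -0.0007, 0.6703]
```

>>> move_arm(
  series=[
    [0.236,-0.505,0.24,0,0,0.67,0],
    [0.236,-0.505,0.24,0,0,0.67,-0.3],
    [0.236,-0.505,0.24,0,0,0.67,-0.3],
    [0.236,-0.505,0.24,0,0,0.67,-0.3],
    [0.236,-0.505,0.24,0,0,0.67,-0.3],
    [0.236,-0.505,0.24,0,0,0.67,-0.3],
    [0.236,-0.505,0.24,0,0,0.67,-0.3],
    [0.236,-0.505,0.24,0,0,0.67,-0.3],
    [0.236,-0.505,0.24,0,0,0.67,-0.3],
    [0.236,-0.505,0.24,0,0,0.67,-0.3],
    [0.236,-0.505,0.24,0,0,0.67,-0.3],
    [0.236,-0.505,0.24,0,0,0.67,-0.3],
    [0.236,-0.505,0.24,0,0,0.67,-0.3],
    [0.236,-0.505,0.24,0,0,0.67,-0.3],
    [0.236,-0.505,0.24,0,0,0.67,-0.3],
  ],
)

```text
clock: 12.0
eef_pos: [0.4437, -0.0798, 0.2016]
tcp_rot: [-179.9, -0.0, 95.7]
force: [-0.4, 0.3, 0.4]
gripper_width: 0.0299
gripper_force: 0.0
```

```bash
python3 - <<'E'
from h import *
import pickle
pickle.dump(camera_info('wrist'),open('w4.pkl','wb'))
p,r,o=pose();print(p,o['tcp_rot'],o['gripper_width'])
save('wrist','w4.png',sc=1.42)
rows(([.4435,-.08,.092],down(95.6)))
E
```

```text
[ 0.44369196 -0.07979851  0.20162394] [-1.79930995e+02 -3.38728700e-02  9.57000716e+01] 0.029906298642456926
[-0.0005, -0.0006, 0.2745, -0.0004, -0.0002, 0.0007]
```

View pics/w4.png

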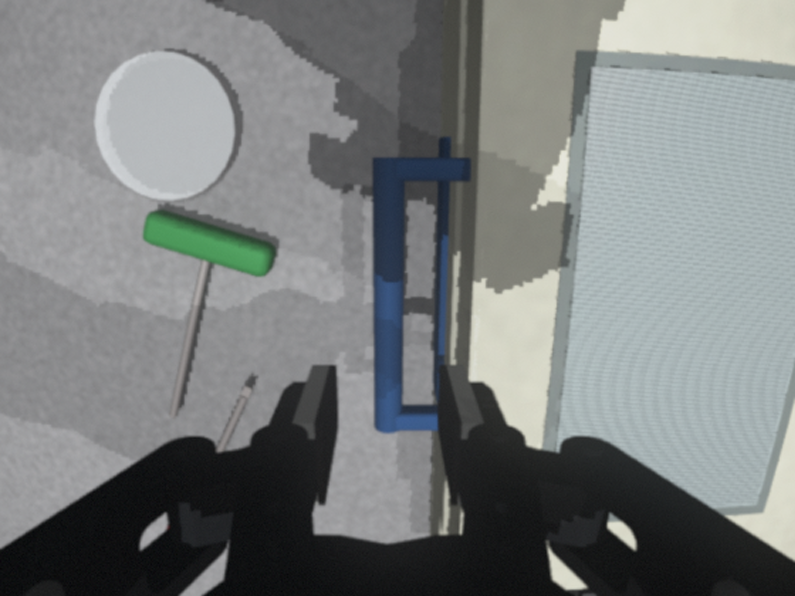

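The bar sits at columns 375-404, centred between the fingers, and spans rows 160 to 430. There is about 17 mm of clear gap on the hood side.

```bash
python3 - <<'E'
from h import *
import pickle
c=pickle.load(open('w4.pkl','rb'));s=560/795
print(pz(c,389*s,160*s,.117),pz(c,389*s,430*s,.117),pz(c,389*s,295*s,.117))
E
```

```text
[ 0.43878244 -0.01526074  0.117     ] [ 0.45153593 -0.14181303  0.117     ] [ 0.44468795 -0.07391477  0.117     ]
```

>>> move_arm(
  series=[
    [0,0.0035,0.1,0,0,0,-0.44],
    [0,0.0035,0.18,0,0,0,-0.44],
    [0,0.0035,0.22,0,0,0,-0.44],
    [0,0.0035,0.25,0,0,0,-0.44],
    [0,0.0035,0.272,0,0,0,-0.44],
    [0,0.0035,0.272,0,0,0,-0.44],
    [0,0.0035,0.272,0,0,0,-1],
    [0,0.0035,0.272,0,0,0,-1],
    [0,0.0035,0.272,0,0,0,-1],
    [0,0.0035,0.272,0,0,0,-1],
    [0,0.0035,0.272,0,0,0,-1],
  ],
  newtons=35,
)

```text
clock: 12.97
eef_pos: [0.4438, -0.0799, 0.0935]
tcp_rot: [-179.8, 0.0, 95.6]
force: [-5.2, -2.8, -3.7]
gripper_width: 0.0126
gripper_force: 34.2
```

```bash
cat >> h.py <<'E'
YAW=5.7
def U(v):  # unit vector -> world
    return R.from_euler('z',YAW,degrees=True).apply(v)
E
python3 - <<'E'
from h import *
p,r,o=pose();print(p,o['tcp_rot'],o['gripper_width'],o['force'])
A=np.linspace(0,1.5,21)
H=lambda a:np.array([-.247*np.cos(a)+.01*np.sin(a),0,.247*np.sin(a)+.01*np.cos(a)])
rows(*[(p+U(H(a)-H(0)),r) for a in A])
E
```

```text
[ 0.44383757 -0.07987722  0.0934731 ] [-1.79815684e+02  7.08715224e-03  9.56009491e+01] 0.012594069810644712 [-5.20712567 -2.81485315 -3.73669353]
[0.0, 0.0, 0.0, 0.0, 0.0, 0.0]
[0.0, 0.0035, -0.0462, 0.0, 0.0, 0.0]
[0.0, 0.0104, -0.092, 0.0, 0.0, 0.0]
[0.0, 0.0207, -0.1372, 0.0, 0.0, 0.0]
[0.0, 0.0344, -0.1815, 0.0, 0.0, 0.0]
[0.0001, 0.0513, -0.2246, 0.0, 0.0, 0.0]
[0.0001, 0.0715, -0.2663, 0.0, 0.0, 0.0]
[0.0001, 0.0947, -0.3064, 0.0, 0.0, 0.0]
[0.0002, 0.1209, -0.3447, 0.0, 0.0, 0.0]
[0.0002, 0.1498, -0.3809, 0.0, 0.0, 0.0]
[0.0003, 0.1814, -0.4148, 0.0, 0.0, 0.0]
[0.0003, 0.2154, -0.4462, 0.0, 0.0, 0.0]
[0.0004, 0.2517, -0.4751, 0.0, 0.0, 0.0]
[0.0004, 0.2901, -0.5011, 0.0, 0.0, 0.0]
[0.0005, 0.3303, -0.5241, 0.0, 0.0, 0.0]
[0.0006, 0.3721, -0.5441, 0.0, 0.0, 0.0]
[0.0007, 0.4152, -0.5609, 0.0, 0.0, 0.0]
[0.0007, 0.4596, -0.5745, 0.0, 0.0, 0.0]
[0.0008, 0.5048, -0.5846, 0.0, 0.0, 0.0]
[0.0009, 0.5506, -0.5914, 0.0, 0.0, 0.0]
[0.001, 0.5968, -0.5946, 0.0, 0.0, 0.0]
```

>>> move_arm(
  series=[
    [0,0.001,-0.023,0,0,0,-1],
    [0,0.0035,-0.046,0,0,0,-1],
    [0,0.007,-0.069,0,0,0,-1],
    [0,0.0104,-0.092,0,0,0,-1],
    [0,0.0104,-0.092,0,0,0,-1],
  ],
)

```text
clock: 13.38
eef_pos: [0.4483, -0.0795, 0.132]
tcp_rot: [-179.9, 0.0, 95.6]
force: [-8.8, -2.2, -3.8]
gripper_width: 0.0127
gripper_force: 34.6
```

>>> move_arm(
  series=[
    [0,0.0103,-0.0452,0,0,0,-1],
    [0,0.024,-0.0895,0,0,0,-1],
    [0,0.0409,-0.1326,0,0,0,-1],
    [0,0.0611,-0.1743,0,0,0,-1],
    [0,0.0843,-0.2144,0,0,0,-1],
    [0,0.1105,-0.2527,0,0,0,-1],
    [0,0.1394,-0.2889,0,0,0,-1],
    [0,0.171,-0.3228,0,0,0,-1],
    [0,0.205,-0.3542,0,0,0,-1],
    [0,0.2413,-0.3831,0,0,0,-1],
    [0,0.2797,-0.4091,0,0,0,-1],
    [0,0.3199,-0.4321,0,0,0,-1],
    [0,0.3617,-0.4521,0,0,0,-1],
    [0,0.4048,-0.4689,0,0,0,-1],
    [0,0.4492,-0.4825,0,0,0,-1],
    [0,0.4944,-0.4926,0,0,0,-1],
    [0,0.5402,-0.4994,0,0,0,-1],
    [0,0.585,-0.5022,0,0,0,-1],
    [0,0.585,-0.5022,0,0,0,-1],
  ],
)

```text
clock: 14.97
eef_pos: [0.6853, -0.0561, 0.3339]
tcp_rot: [179.7, 0.0, 95.6]
force: [2.0, 1.1, 8.0]
gripper_width: 0.0128
gripper_force: 37.0
```

>>> move_arm(
  series=[
    [0,0,0,0,0,0,-0.5],
    [0,0,0,0,0,0,-0.3],
    [0,0,0,0,0,0,-0.3],
    [0,0,0,0,0,0,-0.3],
    [0,0,-0.03,0,0,0,-0.3],
    [0,0,-0.08,0,0,0,-0.3],
    [0,0,-0.15,0,0,0,-0.3],
    [0,0,-0.22,0,0,0,-0.3],
  ],
)

```text
clock: 15.63
eef_pos: [0.6817, -0.0565, 0.4189]
tcp_rot: [180.0, -0.0, 95.6]
force: [2.0, -0.1, 1.6]
gripper_width: 0.0297
gripper_force: 0.0
```

```bash
python3 - <<'E'
from h import *
p,r,o=pose();print(p)
rows(([.5,-.257,.40],down(185.7)),([.5,-.257,.25],down(185.7)))
E
```

```text
[ 0.68173753 -0.05649142  0.41891532]
[-0.4546, -0.501, 0.0473, 0.0, -0.0, -0.7509]
[-0.4546, -0.5011, 0.4223, 0.0, -0.0, -0.7509]
```

>>> move_arm(
  series=[
    [-0.1,-0.2,0.04,0,0,-0.05,0],
    [-0.2,-0.35,0.04,0,0,-0.2,0],
    [-0.455,-0.5,0.05,0,0,-0.75,0],
    [-0.455,-0.5,0.05,0,0,-0.75,0],
    [-0.455,-0.5,0.05,0,0,-0.75,0],
    [-0.455,-0.5,0.05,0,0,-0.75,0],
    [-0.455,-0.5,0.1,0,0,-0.75,0],
    [-0.455,-0.5,0.2,0,0,-0.75,0],
    [-0.455,-0.5,0.3,0,0,-0.75,0],
    [-0.455,-0.5,0.42,0,0,-0.75,0],
    [-0.455,-0.5,0.42,0,0,-0.75,0],
    [-0.455,-0.5,0.42,0,0,-0.75,0],
    [-0.455,-0.5,0.42,0,0,-0.75,0],
    [-0.455,-0.5,0.42,0,0,-0.75,0],
    [-0.455,-0.5,0.42,0,0,-0.75,0],
    [-0.455,-0.5,0.42,0,0,-0.75,0],
    [-0.455,-0.5,0.42,0,0,-0.75,0],
  ],
)

```text
clock: 17.05
eef_pos: [0.5014, -0.2572, 0.2494]
tcp_rot: [-180.0, 0.0, -174.5]
force: [-0.8, -0.3, -0.0]
gripper_width: 0.0431
gripper_force: 0.0
```

```bash
python3 - <<'E'
from h import *
import pickle
pickle.dump(camera_info('wrist'),open('w5.pkl','wb'))
p,r,o=pose();print(p,o['tcp_rot'],o['gripper_width'])
save('wrist','w5.png',sc=1.42)
E
```

```text
[ 0.50139153 -0.25723818  0.24941833] [-1.79995310e+02  1.14359984e-02 -1.74523007e+02] 0.043141997546147615
```

View pics/w5.png

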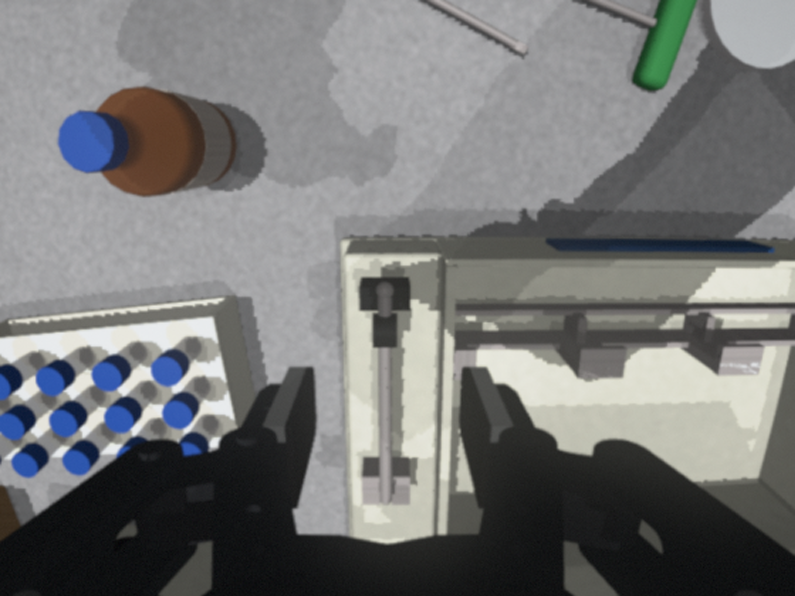

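The view shows the rod's disc at (385,329), its ball tip at (385,288) and the rod down to a pivot near (386,485). The bottle, at (140,140), is clear. The bays show on the right, and the hood stays up.

```bash
python3 - <<'E'
from h import *
import pickle
c=pickle.load(open('w5.pkl','rb'));s=560/795
P=lambda u,v,z:pz(c,u*s,v*s,z)
d=P(385,329,.110);t=P(385,288,.106);
for n,q in [('disc',d),('tip',t),('piv',P(386,485,.108)),('FR deck corner',P(344,240,.072)),('FRwall',P(441,254,.09))]:print(n,q.round(4))
print(U([-.155,-.215,0])+[.630,-.062,0])
rows(([d[0],d[1],.12],down(185.7)),([d[0],d[1],.089],down(185.7)))
E
```

```text
disc [ 0.5311 -0.2565  0.11  ]
tip [ 0.5082 -0.2587  0.106 ]
piv [ 0.6361 -0.246   0.108 ]
FR deck corner [ 0.4891 -0.286   0.072 ]
FRwall [ 0.4888 -0.2278  0.09  ]
[ 0.49712013 -0.29133151  0.        ]
[-0.0738, -0.0052, 0.3235, -0.0001, 0.0001, -0.0017]
[-0.0738, -0.0052, 0.401, -0.0001, 0.0001, -0.0017]
```

>>> move_arm(
  series=[
    [-0.074,-0.005,0.1,0,0,0,-0.3],
    [-0.074,-0.005,0.2,0,0,0,-0.3],
    [-0.074,-0.005,0.28,0,0,0,-0.3],
    [-0.074,-0.005,0.34,0,0,0,-0.3],
    [-0.074,-0.005,0.38,0,0,0,-0.3],
    [-0.074,-0.005,0.406,0,0,0,-0.3],
    [-0.074,-0.005,0.406,0,0,0,-0.3],
    [-0.074,-0.005,0.406,0,0,0,-1],
    [-0.074,-0.005,0.406,0,0,0,-1],
    [-0.074,-0.005,0.406,0,0,0,-1],
    [-0.074,-0.005,0.406,0,0,0,-1],
  ],
  newtons=20,
)

```text
clock: 18.02
eef_pos: [0.5316, -0.2563, 0.0878]
tcp_rot: [-180.0, 0.1, -174.4]
force: [0.2, 3.7, 0.3]
gripper_width: 0.0138
gripper_force: 26.3
```

```bash
python3 - <<'E'
from h import *
p,r,o=pose();print(p,o['tcp_rot'],o['gripper_width'],o['force'])
g0=p+r.apply([0,0,-.019])
S=np.linspace(0,1,20)[1:]
tg=[]
for s in S:
    th=1.75*s; ph=np.radians(35)*s
    rt=R.from_rotvec(-ph*U([0,1,0]))*r
    g=g0+U([.116*(1-np.cos(th)),0,.116*np.sin(th)])
    tg.append((g+rt.apply([0,0,.019]),rt))
rows(*tg)
E
```

```text
[ 0.53161871 -0.25629671  0.08776454] [-1.79986446e+02  6.94306227e-02 -1.74394222e+02] 0.013833468899373052 [0.22011389 3.65414718 0.30772014]
[-0.0028, -0.0, -0.0267, -0.0, -0.0154, 0.0]
[-0.008, 0.0, -0.0532, -0.0001, -0.0307, 0.0]
[-0.0157, 0.0, -0.0793, -0.0001, -0.0461, 0.0]
[-0.0257, 0.0, -0.1048, -0.0001, -0.0614, 0.0]
[-0.038, 0.0, -0.1295, -0.0001, -0.0768, 0.0]
[-0.0525, 0.0, -0.1531, -0.0002, -0.0921, 0.0]
[-0.069, 0.0001, -0.1754, -0.0002, -0.1075, 0.0]
[-0.0875, 0.0001, -0.1963, -0.0002, -0.1228, 0.0]
[-0.1079, 0.0001, -0.2157, -0.0002, -0.1382, 0.0]
[-0.1298, 0.0002, -0.2332, -0.0003, -0.1535, 0.0]
[-0.1533, 0.0002, -0.2488, -0.0003, -0.1689, 0.0]
[-0.178, 0.0002, -0.2624, -0.0003, -0.1842, 0.0]
[-0.2038, 0.0003, -0.2739, -0.0003, -0.1996, 0.0]
[-0.2305, 0.0003, -0.2831, -0.0004, -0.2149, 0.0001]
[-0.2578, 0.0004, -0.29, -0.0004, -0.2303, 0.0001]
[-0.2856, 0.0004, -0.2945, -0.0004, -0.2456, 0.0001]
[-0.3136, 0.0004, -0.2966, -0.0004, -0.261, 0.0001]
[-0.3416, 0.0005, -0.2963, -0.0005, -0.2763, 0.0001]
[-0.3693, 0.0005, -0.2935, -0.0005, -0.2917, 0.0001]
```

>>> move_arm(
  series=[
    [-0.0028,0,-0.0267,0,-0.0154,0,-1],
    [-0.008,0,-0.0532,0,-0.0307,0,-1],
    [-0.0157,0,-0.0793,0,-0.0461,0,-1],
    [-0.0257,0,-0.1048,0,-0.0614,0,-1],
    [-0.038,0,-0.1295,0,-0.0768,0,-1],
    [-0.0525,0,-0.1531,0,-0.0921,0,-1],
    [-0.069,0,-0.1754,0,-0.1075,0,-1],
    [-0.0875,0,-0.1963,0,-0.1228,0,-1],
    [-0.1079,0,-0.2157,0,-0.1382,0,-1],
    [-0.1298,0,-0.2332,0,-0.1535,0,-1],
    [-0.1533,0,-0.2488,0,-0.1689,0,-1],
    [-0.178,0,-0.2624,0,-0.1842,0,-1],
    [-0.2038,0,-0.2739,0,-0.1996,0,-1],
    [-0.2305,0,-0.2831,0,-0.2149,0,-1],
    [-0.2578,0,-0.29,0,-0.2303,0,-1],
    [-0.2856,0,-0.2945,0,-0.2456,0,-1],
    [-0.3136,0,-0.2966,0,-0.261,0,-1],
    [-0.3416,0,-0.2963,0,-0.2763,0,-1],
    [-0.3693,0,-0.2935,0,-0.2917,0,-1],
    [-0.3693,0,-0.2935,0,-0.2917,0,-1],
  ],
)

```text
clock: 19.68
eef_pos: [0.6807, -0.2415, 0.2062]
tcp_rot: [-180.0, 35.4, -174.3]
force: [-0.5, 5.3, 6.6]
gripper_width: 0.0137
gripper_force: 27.6
```

```bash
python3 - <<'E'
from h import *
p,r,o=pose();print(p,o['tcp_rot'],o['gripper_width'],o['force'],p+r.apply([0,0,-.019]))
save('scene','s1.png',(180,120,380,270),4)
E
```

```text
[ 0.68071525 -0.24151726  0.20620176] [-179.95808424   35.41480799 -174.27034971] 0.013734948799559011 [-0.49736636  5.34082971  6.62523044] [ 0.66975853 -0.24260264  0.22168634]
```

View pics/s1.png

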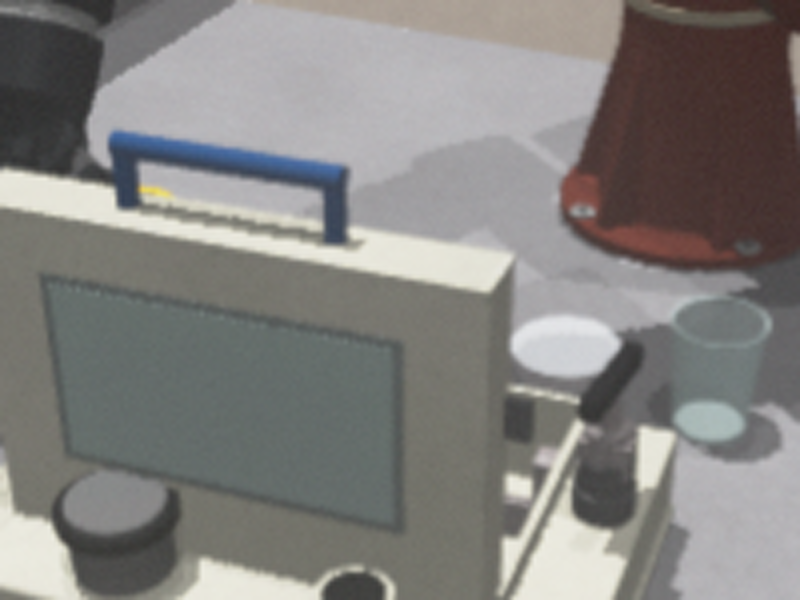

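The hood stands open at its stop with the key in place, and the gripper at the left is still holding the rod disc. I'll release it.

>>> move_arm(
  series=[
    [0,0,0,0,0,0,-0.5],
    [0,0,0,0,0,0,-0.3],
    [0,0,0,0,0,0,-0.3],
    [0,0,0,0,0,0,-0.3],
    [0,0,0,0,0,0,-0.3],
    [0,0,-0.05,0,0,0,-0.3],
    [0,0,-0.1,0,0,0,-0.3],
    [0,0,-0.2,0,0,0,-0.3],
    [0,0,-0.3,0,0,0,-0.3],
    [0,0,-0.4,0,0,0,-0.3],
    [0,0,-0.4,0,0,0,-0.3],
    [0,0,-0.4,0,0,0,-0.3],
  ],
)

```text
clock: 20.73
eef_pos: [0.587, -0.2523, 0.3382]
tcp_rot: [-179.7, 35.2, -174.3]
force: [0.6, -0.7, -0.6]
gripper_width: 0.0301
gripper_force: 0.0
```

```bash
python3 - <<'E'
from h import *
import pickle
pickle.dump(camera_info('wrist'),open('w6.pkl','wb'))
p,r,o=pose();print(p,o['tcp_rot'],o['force'])
save('wrist','w6.png',sc=1.42)
hp=np.array([.6853,-.0561])  # handle tcp xy at a=1.51
rows(([.56,-.2,.45],down(140)),([.60,-.1,.45],down(95.7)),([.6853,-.0561,.415],down(95.7)))
E
```

```text
[ 0.58697656 -0.25226346  0.33820452] [-179.74204244   35.19428748 -174.33985366] [ 0.57236767 -0.66235861 -0.63648574]
[-0.1193, 0.1343, -0.2645, 0.1155, 0.2767, 0.3675]
[-0.2207, 0.3735, -0.1937, 0.228, 0.2296, 0.7233]
[-0.3529, 0.4622, 0.0058, 0.228, 0.2296, 0.7233]
```

View pics/w6.png

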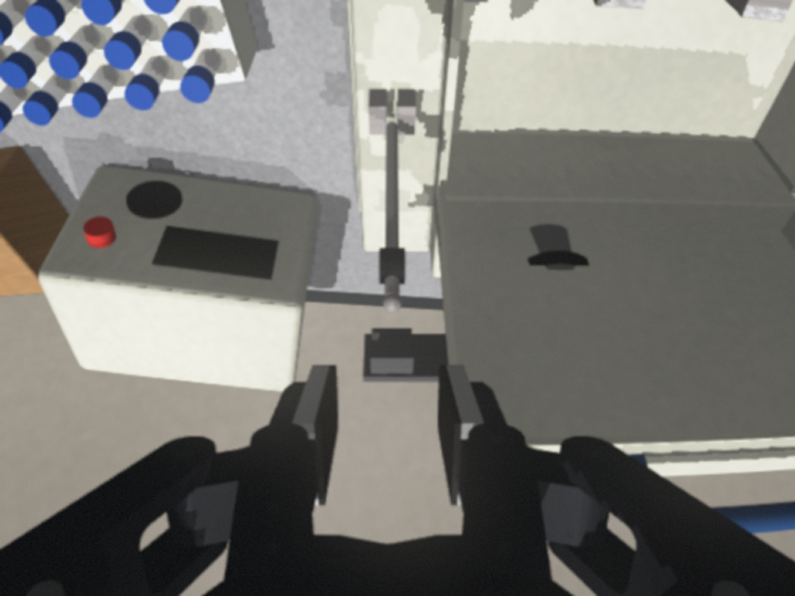

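The rod stands past upright with its ball at (392,303), just below the socket bracket at (365-445, 330-380). The hood is still open, so next I go back to the handle.

>>> move_arm(
  series=[
    [-0.1,0.1,-0.2645,0.06,0.14,0.18,-0.3],
    [-0.1193,0.1343,-0.2645,0.1155,0.2767,0.3675,-0.3],
    [-0.1193,0.1343,-0.2645,0.1155,0.2767,0.3675,-0.3],
    [-0.1193,0.1343,-0.2645,0.1155,0.2767,0.3675,-0.3],
    [-0.1193,0.1343,-0.2645,0.1155,0.2767,0.3675,-0.3],
    [-0.1193,0.1343,-0.2645,0.1155,0.2767,0.3675,-0.3],
    [-0.1193,0.1343,-0.2645,0.1155,0.2767,0.3675,-0.3],
    [-0.2207,0.3735,-0.1937,0.228,0.2296,0.7233,-0.3],
    [-0.2207,0.3735,-0.1937,0.228,0.2296,0.7233,-0.3],
    [-0.2207,0.3735,-0.1937,0.228,0.2296,0.7233,-0.3],
    [-0.2207,0.3735,-0.1937,0.228,0.2296,0.7233,-0.3],
    [-0.2207,0.3735,-0.1937,0.228,0.2296,0.7233,-0.3],
    [-0.2207,0.3735,-0.1937,0.228,0.2296,0.7233,-0.3],
    [-0.2207,0.3735,-0.1937,0.228,0.2296,0.7233,-0.3],
  ],
)

```text
clock: 21.95
eef_pos: [0.6008, -0.0987, 0.4471]
tcp_rot: [-179.8, -0.1, 96.3]
force: [0.2, 0.2, 0.8]
gripper_width: 0.0302
gripper_force: 0.0
```

```bash
python3 - <<'E'
from h import *
import pickle
c=pickle.load(open('w6.pkl','rb'));s=560/795
# rod plane: through pivot (.646,-.2450) normal ey
n=U([0,1,0])
for u,v in((392,303),(392,268),(392,120)):
    o,d=ray(c,u*s,v*s); t=((np.array([.531,-.2565,0])-o)@n)/(d@n); q=o+t*d; print(q, q@U([1,0,0]))
p,r,o=pose();print(p,o['tcp_rot'])
rows(([.6853,-.0561,.415],down(95.7)),([.6853,-.0561,.335],down(95.7)))
E
```

```text
[ 0.7157077  -0.23806372  0.20222702] 0.6885244995753412
[ 0.70323761 -0.2393084   0.18292917] 0.6759924470470877
[ 0.64368498 -0.24525254  0.10362338] 0.6161439071328805
[ 0.60075377 -0.09871922  0.44705402] [-1.79795664e+02 -1.02369884e-01  9.62659465e+01]
[0.0827, 0.222, 0.0795, -0.0017, -0.0008, 0.0047]
[0.0823, 0.2227, 0.2795, -0.0017, -0.0008, 0.0047]
```

>>> move_arm(
  series=[
    [0.082,0.222,0.08,0,0,0.004,-0.3],
    [0.082,0.222,0.08,0,0,0.004,-0.3],
    [0.082,0.222,0.08,0,0,0.004,-0.3],
    [0.082,0.222,0.08,0,0,0.004,-0.3],
    [0.082,0.222,0.14,0,0,0.004,-0.3],
    [0.082,0.222,0.2,0,0,0.004,-0.3],
    [0.082,0.222,0.25,0,0,0.004,-0.3],
    [0.082,0.222,0.278,0,0,0.004,-0.3],
    [0.082,0.222,0.278,0,0,0.004,-0.3],
    [0.082,0.222,0.278,0,0,0.004,-1],
    [0.082,0.222,0.278,0,0,0.004,-1],
    [0.082,0.222,0.278,0,0,0.004,-1],
    [0.082,0.222,0.278,0,0,0.004,-1],
  ],
  newtons=25,
)

```text
clock: 23.03
eef_pos: [0.6846, -0.0568, 0.3384]
tcp_rot: [-180.0, -0.0, 96.1]
force: [-0.1, 0.2, -4.5]
gripper_width: 0.0131
gripper_force: 25.5
```

```bash
python3 - <<'E'
from h import *
p,r,o=pose();print(p,o['tcp_rot'],o['gripper_width'],o['force'])
H=lambda a:np.array([-.247*np.cos(a)+.01*np.sin(a),0,.247*np.sin(a)+.01*np.cos(a)])
rows(*[(p+U(H(a)-H(1.51)),r) for a in np.arange(1.47,1.22,-.04)])
E
```

```text
[ 0.68464177 -0.05677161  0.33835236] [-1.79997317e+02 -3.22747686e-02  9.60609028e+01] 0.013062719013672276 [-0.14014391  0.18500499 -4.45208923]
[0.0002, -0.0247, 0.001, 0.0, 0.0, 0.0]
[0.0003, -0.0493, 0.003, 0.0, 0.0, 0.0]
[0.0005, -0.0739, 0.006, 0.0, 0.0, 0.0]
[0.0006, -0.0983, 0.0099, 0.0, 0.0, 0.0]
[0.0008, -0.1225, 0.0148, 0.0, 0.0, 0.0]
[0.0009, -0.1465, 0.0207, 0.0, 0.0, 0.0]
[0.0011, -0.1703, 0.0275, 0.0, 0.0, 0.0]
```

Lower to about 1.29, then check the force.

>>> move_arm(
  series=[
    [0,-0.0124,0.0005,0,0,0,-1],
    [0,-0.0247,0.001,0,0,0,-1],
    [0,-0.037,0.002,0,0,0,-1],
    [0,-0.0493,0.003,0,0,0,-1],
    [0,-0.0616,0.0045,0,0,0,-1],
    [0,-0.0739,0.006,0,0,0,-1],
    [0,-0.0861,0.008,0,0,0,-1],
    [0,-0.0983,0.0099,0,0,0,-1],
    [0,-0.11,0.0123,0,0,0,-1],
    [0,-0.1225,0.0148,0,0,0,-1],
    [0,-0.13,0.0165,0,0,0,-1],
    [0,-0.13,0.0165,0,0,0,-1],
  ],
)

```text
clock: 24.03
eef_pos: [0.6318, -0.0622, 0.3315]
tcp_rot: [-179.9, -0.0, 96.1]
force: [-2.5, 4.2, 2.7]
gripper_width: 0.013
gripper_force: 26.0
```

>>> move_arm(
  series=[
    [0,-0.009,0.002,0,0,0,-1],
    [0,-0.012,0.003,0,0,0,-1],
    [0,-0.012,0.003,0,0,0,-0.5],
    [0,-0.012,0.003,0,0,0,-0.3],
    [0,-0.012,0.003,0,0,0,-0.3],
    [0,-0.012,0.003,0,0,0,-0.3],
    [0,-0.012,-0.05,0,0,0,-0.3],
    [0,-0.012,-0.1,0,0,0,-0.3],
    [0,-0.012,-0.2,0,0,0,-0.3],
    [0,-0.012,-0.2,0,0,0,-0.3],
    [0,-0.012,-0.2,0,0,0,-0.3],
    [0,-0.012,-0.2,0,0,0,-0.3],
  ],
)

```text
clock: 25.03
eef_pos: [0.6283, -0.063, 0.4111]
tcp_rot: [-180.0, -0.0, 96.1]
force: [-0.4, 0.4, -0.1]
gripper_width: 0.0297
gripper_force: 0.0
```

```bash
python3 - <<'E'
from h import *
import pickle
p,r,o=pose();print(p,o['tcp_rot'])
a=get_image('scene')[:,:,::-1][110:300,130:390]
b=get_image('top')[:,:,::-1][80:270,180:400]
a=cv2.resize(a,(420,307),interpolation=3);b=cv2.resize(b,(370,320),interpolation=3)
im=np.zeros((320,790,3),np.uint8);im[:307,:420]=a;im[:,420:]=b
cv2.imwrite('pics/s2.png',im)
rows(([.50,.20,.42],down(98)),([.45,.345,.30],down(98)))
E
```

```text
[ 0.62833775 -0.06302153  0.41113554] [-1.79994216e+02 -1.30857981e-02  9.60549329e+01]
[0.6872, -0.2482, -0.0232, -0.0011, -0.0005, -0.0162]
[1.0606, -0.3335, 0.2774, -0.0011, -0.0005, -0.0162]
```

View pics/s2.png

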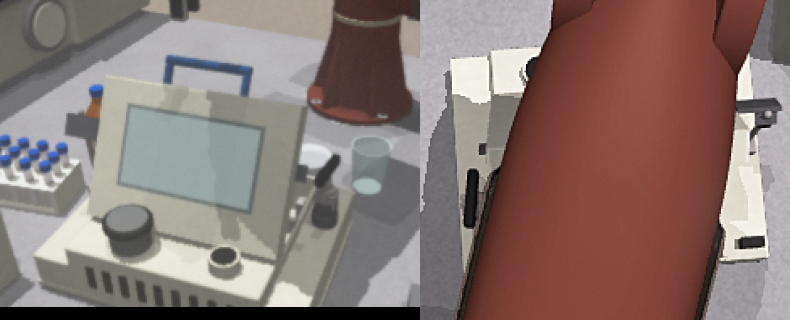

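The hood rests propped, leaning on the rod with the ball inside the bracket. Next I'll measure the bays, starting with a rough estimate from w5.

```bash
python3 - <<'E'
from h import *
import pickle
c=pickle.load(open('w5.pkl','rb'));s=560/795
P=lambda u,v,z:pz(c,u*s,v*s,z)
ex=U([1,0,0])
for n,u,v,z in[('front wall in',500,262,.09),('lip',500,308,.05),('bar2',500,338,.06),('div1',595,340,.06),('div2',725,338,.06)]:
    q=P(u,v,z);print(n,q.round(4),((q-[.630,-.062,0])@ex).round(4))
rows(([.53,-.10,.28],down(95.7)))
E
```

```text
front wall in [ 0.4901 -0.1925  0.09  ] -0.1521
lip [ 0.5295 -0.178   0.05  ] -0.1116
bar2 [ 0.5476 -0.1772  0.06  ] -0.0935
div1 [ 0.5431 -0.1114  0.06  ] -0.0914
div2 [ 0.5333 -0.0161  0.06  ] -0.0916
[-0.0669, -0.2519, 0.326, -0.0011, -0.0005, 0.003]
```

>>> move_arm(
  series=[
    [-0.02,-0.1,0,0,0,0,0],
    [-0.04,-0.2,0,0,0,0,0],
    [-0.067,-0.252,0.05,0,0,0.003,0],
    [-0.067,-0.252,0.15,0,0,0.003,0.5],
    [-0.067,-0.252,0.326,0,0,0.003,1],
    [-0.067,-0.252,0.326,0,0,0.003,1],
    [-0.067,-0.252,0.326,0,0,0.003,1],
    [-0.067,-0.252,0.326,0,0,0.003,1],
    [-0.067,-0.252,0.326,0,0,0.003,1],
  ],
)

```text
clock: 25.88
eef_pos: [0.5311, -0.1002, 0.2827]
tcp_rot: [179.9, 0.0, 95.7]
force: [0.6, -0.2, -0.4]
gripper_width: 0.0855
gripper_force: 0.0
```

```bash
python3 - <<'E'
from h import *
import pickle
pickle.dump(camera_info('wrist'),open('w7.pkl','wb'))
p,r,o=pose();print(p,o['tcp_rot'])
save('wrist','w7.png',sc=1.42)
E
```

```text
[ 0.53114143 -0.10021222  0.28269907] [1.79939220e+02 8.14488983e-03 9.57051884e+01]
```

View pics/w7.png

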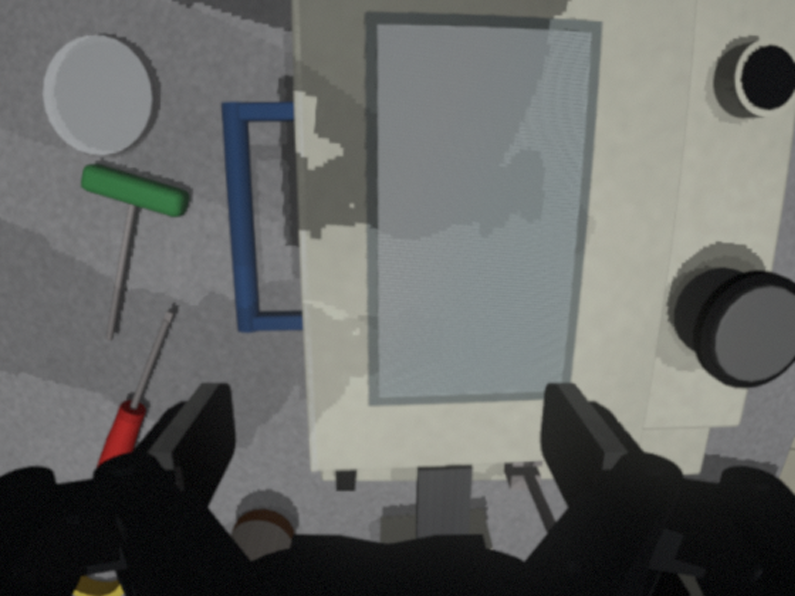

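The hood is shut again: it slid past the rod. I'll check where the rod stands from w6 and w7 by projection.

```bash
python3 - <<'E'
from h import *
import pickle
s=795/560
O=np.array([.630,-.062,0]);
pv=np.array([.531,-.2565,.104])+U([.116,0,0]);print(pv,U([0,-.186,.104])+O)
for f in('w6','w7'):
    c=pickle.load(open(f+'.pkl','rb'))
    print(f,'piv',np.array(proj(c,pv))*s)
    for th in(0,1.57,1.75,1.85,1.95):
        print(th,(np.array(proj(c,pv+U([-.14*np.cos(th),0,.14*np.sin(th)])))*s).round(0),(np.array(proj(c,pv+U([-.116*np.cos(th),0,.116*np.sin(th)])))*s).round(0))
c=pickle.load(open('w6.pkl','rb'))
hg=pv+U([.06,0,-.004])
for a in (1.43,1.47,1.51): print('socket',a,(np.array(proj(c,hg+U([-.135*np.cos(a)+.026*np.sin(a),0,.135*np.sin(a)+.026*np.cos(a)])))*s).round(0))
im=cv2.imread('pics/w7.png');cv2.imwrite('pics/w7c.png',cv2.resize(im[440:560,300:700],(800,240)))
save('scene','s3.png',(180,160,340,280),5)
E
```

```text
[ 0.64642645 -0.24497891  0.104     ] [ 0.64847347 -0.24708034  0.104     ]
w6 piv [391.98767792 123.89499542]
0 [ 393. -118.] [393. -67.]
1.57 [393. 282.] [393. 247.]
1.75 [393. 309.] [392. 271.]
1.85 [392. 319.] [392. 281.]
1.95 [392. 327.] [392. 288.]
w7 piv [525.35588131 476.09347051]
0 [330. 477.] [364. 477.]
1.57 [594. 644.] [578. 605.]
1.75 [641. 636.] [615. 600.]
1.85 [664. 629.] [633. 595.]
1.95 [684. 620.] [650. 589.]
socket 1.43 [392. 346.]
socket 1.47 [392. 350.]
socket 1.51 [392. 354.]
```

View pics/s3.png

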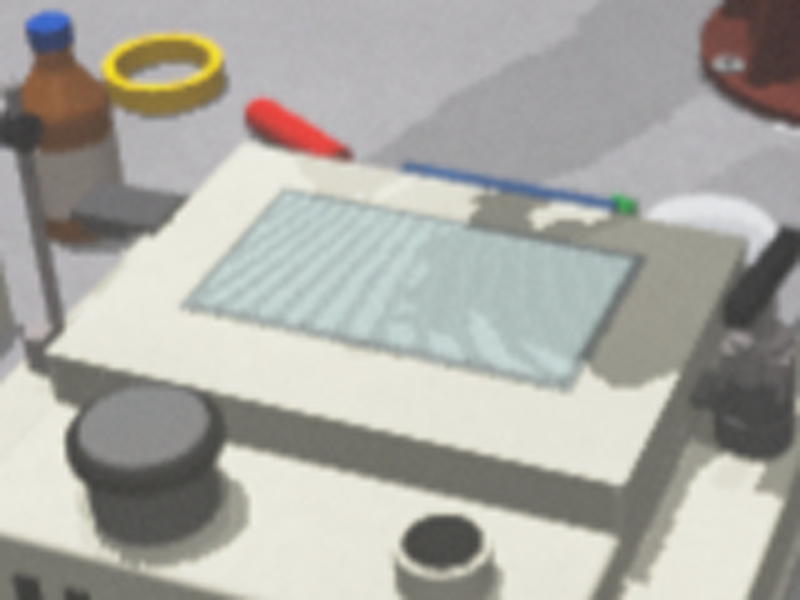

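The scene view shows the hood shut and the rod still standing at the left. By projection the tip was at only about 1.7, so the rod had not reached its stop. I'll stow the rod, reopen the hood and this time drive the rod fully to 1.95.

```bash
cat >> h.py <<'E'
PV=np.array([.6464,-.2450,.104])
def rodtcp(th,tilt,off=0):
    rt=R.from_rotvec(-np.radians(tilt)*U([0,1,0]))*down(185.7)
    g=PV+U([-.116*np.cos(th),0,.116*np.sin(th)])
    return g+rt.apply([0,0,.019-off]),rt
E
python3 - <<'E'
from h import *
q,_=rodtcp(1.68,0);print(q)
rows((q+[0,0,.11],down(185.7)),(q,down(185.7)))
E
```

```text
[ 0.65897995 -0.24374435  0.20030901]
[-0.3883, 0.281, -0.0666, 0.0007, 0.0013, -0.7499]
[-0.3881, 0.2803, 0.2084, 0.0007, 0.0013, -0.7499]
```

>>> move_arm(
  series=[
    [-0.388,0.281,-0.07,0,0,-0.75,0.2],
    [-0.388,0.281,-0.07,0,0,-0.75,0.2],
    [-0.388,0.281,-0.07,0,0,-0.75,0.2],
    [-0.388,0.281,-0.07,0,0,-0.75,0.2],
    [-0.388,0.281,-0.07,0,0,-0.75,0.2],
    [-0.388,0.281,-0.07,0,0,-0.75,0.2],
    [-0.388,0.281,-0.07,0,0,-0.75,0.2],
    [-0.388,0.281,-0.07,0,0,-0.75,0.2],
    [-0.388,0.281,-0.07,0,0,-0.75,0.2],
    [-0.388,0.281,-0.07,0,0,-0.75,0.2],
    [-0.388,0.281,-0.07,0,0,-0.75,0.2],
    [-0.388,0.281,-0.07,0,0,-0.75,0.2],
    [-0.388,0.281,-0.07,0,0,-0.75,0.2],
    [-0.388,0.281,0.05,0,0,-0.75,0.2],
    [-0.388,0.281,0.13,0,0,-0.75,0.2],
    [-0.388,0.281,0.208,0,0,-0.75,0.2],
    [-0.388,0.281,0.208,0,0,-0.75,0.2],
  ],
)

```text
clock: 27.4
eef_pos: [0.6552, -0.2419, 0.1924]
tcp_rot: [179.7, -0.4, -174.3]
force: [-1.0, 0.2, -0.6]
gripper_width: 0.0516
gripper_force: 0.0
```

>>> move_arm(
  series=[
    [0,0,0,0,0,0,-0.4],
    [0,0,0,0,0,0,-1],
    [0,0,0,0,0,0,-1],
    [0,0,0,0,0,0,-1],
    [0,0,0,0,0,0,-1],
    [0,0,0,0,0,0,-1],
  ],
  newtons=20,
)

```text
clock: 27.9
eef_pos: [0.6595, -0.2436, 0.2013]
tcp_rot: [-179.9, 0.3, -174.3]
force: [-0.3, 2.2, 6.4]
gripper_width: 0.0134
gripper_force: 23.0
```

```bash
python3 - <<'E'
from h import *
p,r,o=pose();print(p,o['tcp_rot'],o['gripper_width'],o['force'])
rows(*[rodtcp(t,0) for t in np.arange(1.5,-.01,-.1)])
E
```

```text
[ 0.65945326 -0.24357121  0.20134065] [-179.91062881    0.25479751 -174.28130636] 0.013430346466764723 [-0.27676587  2.17883682  6.435426  ]
[0.0533, -0.0003, 0.0013, -0.0007, 0.0021, 0.0002]
[0.0821, -0.0003, 0.0047, -0.0007, 0.0021, 0.0002]
[0.1105, -0.0003, 0.0109, -0.0007, 0.0021, 0.0002]
[0.138, -0.0002, 0.0199, -0.0007, 0.0021, 0.0002]
[0.1645, -0.0002, 0.0317, -0.0007, 0.0021, 0.0002]
[0.1897, -0.0002, 0.046, -0.0007, 0.0021, 0.0002]
[0.2134, -0.0001, 0.0627, -0.0007, 0.0021, 0.0002]
[0.2352, -0.0001, 0.0818, -0.0007, 0.0021, 0.0002]
[0.2551, -0.0001, 0.1029, -0.0007, 0.0021, 0.0002]
[0.2727, -0.0, 0.1259, -0.0007, 0.0021, 0.0002]
[0.288, 0.0, 0.1505, -0.0007, 0.0021, 0.0002]
[0.3007, 0.0001, 0.1766, -0.0007, 0.0021, 0.0002]
[0.3108, 0.0001, 0.2038, -0.0007, 0.0021, 0.0002]
[0.3181, 0.0002, 0.2318, -0.0007, 0.0021, 0.0002]
[0.3225, 0.0002, 0.2605, -0.0007, 0.0021, 0.0002]
[0.3241, 0.0002, 0.2894, -0.0007, 0.0021, 0.0002]
```

>>> move_arm(
  series=[
    [0.027,0,0,0,0,0,-1],
    [0.053,0,0.0013,0,0,0,-1],
    [0.082,0,0.0047,0,0,0,-1],
    [0.1105,0,0.0109,0,0,0,-1],
    [0.138,0,0.02,0,0,0,-1],
    [0.1645,0,0.0317,0,0,0,-1],
    [0.19,0,0.046,0,0,0,-1],
    [0.2134,0,0.0627,0,0,0,-1],
    [0.2352,0,0.0818,0,0,0,-1],
    [0.2551,0,0.1029,0,0,0,-1],
    [0.2727,0,0.126,0,0,0,-1],
    [0.288,0,0.1505,0,0,0,-1],
    [0.3007,0,0.1766,0,0,0,-1],
    [0.3108,0,0.2038,0,0,0,-1],
    [0.3181,0,0.2318,0,0,0,-1],
    [0.3225,0,0.2605,0,0,0,-1],
    [0.3241,0,0.28,0,0,0,-1],
    [0.3241,0,0.282,0,0,0,-1],
  ],
)

```text
clock: 29.4
eef_pos: [0.5313, -0.2565, 0.089]
tcp_rot: [-179.9, 0.3, -174.3]
force: [-3.5, 8.4, 25.3]
gripper_width: 0.0136
gripper_force: 27.4
```

>>> move_arm(
  series=[
    [0,0,0,0,0,0,-0.5],
    [0,0,0,0,0,0,-0.35],
    [0,0,0,0,0,0,-0.35],
    [0,0,0,0,0,0,-0.35],
    [0,0,-0.05,0,0,0,-0.35],
    [0,0,-0.12,0,0,0,-0.35],
    [0,0,-0.22,0,0,0,-0.35],
    [0,0,-0.32,0,0,0,-0.35],
    [0,0,-0.32,0,0,0,-0.35],
  ],
)

```text
clock: 30.15
eef_pos: [0.5328, -0.2588, 0.2231]
tcp_rot: [-179.5, 0.6, -174.3]
force: [1.9, -1.7, 1.9]
gripper_width: 0.0278
gripper_force: 0.0
```

```bash
python3 - <<'E'
from h import *
p,r,o=pose();print(p,o['tcp_rot'],o['gripper_width'],o['force'],o['clock'])
rows(([.4438,-.0798,.2],down(95.7)),([.4438,-.0798,.0935],down(95.7)))
E
```

```text
[ 0.53284728 -0.25880871  0.22308703] [-179.50880878    0.62212894 -174.29550557] 0.02783643802157903 [ 1.86741668 -1.67491734  1.91969379] 30.15
[0.1776, 0.4679, 0.0518, 0.0009, 0.0073, 0.75]
[0.1805, 0.4702, 0.318, 0.0009, 0.0073, 0.75]
```

>>> move_arm(
  series=[
    [0.178,0.468,0.03,0,0,0.75,-0.44],
    [0.178,0.468,0.03,0,0,0.75,-0.44],
    [0.178,0.468,0.03,0,0,0.75,-0.44],
    [0.178,0.468,0.03,0,0,0.75,-0.44],
    [0.178,0.468,0.03,0,0,0.75,-0.44],
    [0.178,0.468,0.03,0,0,0.75,-0.44],
    [0.178,0.468,0.03,0,0,0.75,-0.44],
    [0.178,0.468,0.03,0,0,0.75,-0.44],
    [0.178,0.468,0.03,0,0,0.75,-0.44],
    [0.178,0.468,0.03,0,0,0.75,-0.44],
    [0.178,0.468,0.03,0,0,0.75,-0.44],
    [0.178,0.468,0.03,0,0,0.75,-0.44],
    [0.178,0.468,0.03,0,0,0.75,-0.44],
    [0.178,0.468,0.03,0,0,0.75,-0.44],
    [0.178,0.468,0.03,0,0,0.75,-0.44],
  ],
)

```text
clock: 31.4
eef_pos: [0.4404, -0.0774, 0.2025]
tcp_rot: [179.9, 0.0, 95.8]
force: [-0.5, 0.3, 0.0]
gripper_width: 0.024
gripper_force: 0.0
```

```bash
python3 - <<'E'
from h import *
p,r,o=pose();print(p,o['tcp_rot'],o['gripper_width'])
rows(([.444,-.0798,.0935],down(95.7)))
E
```

```text
[ 0.44036387 -0.07735963  0.20252351] [1.79880429e+02 4.12083684e-02 9.58448186e+01] 0.023977721899332456
[-0.0068, 0.0079, 0.2726, 0.001, 0.0003, 0.0012]
```

>>> move_arm(
  series=[
    [-0.0068,0.008,0.1,0,0,0,-0.44],
    [-0.0068,0.008,0.18,0,0,0,-0.44],
    [-0.0068,0.008,0.23,0,0,0,-0.44],
    [-0.0068,0.008,0.26,0,0,0,-0.44],
    [-0.0068,0.008,0.272,0,0,0,-0.44],
    [-0.0068,0.008,0.272,0,0,0,-0.44],
    [-0.0068,0.008,0.272,0,0,0,-1],
    [-0.0068,0.008,0.272,0,0,0,-1],
    [-0.0068,0.008,0.272,0,0,0,-1],
    [-0.0068,0.008,0.272,0,0,0,-1],
    [-0.0068,0.008,0.272,0,0,0,-1],
  ],
  newtons=35,
)

```text
clock: 32.32
eef_pos: [0.4438, -0.0795, 0.0932]
tcp_rot: [179.9, 0.0, 95.7]
force: [1.7, 1.0, 2.3]
gripper_width: 0.0126
gripper_force: 34.7
```

>>> move_arm(
  series=[
    [0,0.0035,-0.0462,0,0,0,-1],
    [0,0.0104,-0.092,0,0,0,-1],
    [0,0.0207,-0.1372,0,0,0,-1],
    [0,0.0344,-0.1815,0,0,0,-1],
    [0,0.0513,-0.2246,0,0,0,-1],
    [0,0.0715,-0.2663,0,0,0,-1],
    [0,0.0947,-0.3064,0,0,0,-1],
    [0,0.1209,-0.3447,0,0,0,-1],
    [0,0.1498,-0.3809,0,0,0,-1],
    [0,0.1814,-0.4148,0,0,0,-1],
    [0,0.2154,-0.4462,0,0,0,-1],
    [0,0.2517,-0.4751,0,0,0,-1],
    [0,0.2901,-0.5011,0,0,0,-1],
    [0,0.3303,-0.5241,0,0,0,-1],
    [0,0.3721,-0.5441,0,0,0,-1],
    [0,0.4152,-0.5609,0,0,0,-1],
    [0,0.4596,-0.5745,0,0,0,-1],
    [0,0.5048,-0.5846,0,0,0,-1],
    [0,0.5506,-0.5914,0,0,0,-1],
    [0,0.598,-0.5946,0,0,0,-1],
  ],
)

```text
clock: 33.98
eef_pos: [0.6806, -0.056, 0.3321]
tcp_rot: [-180.0, 0.1, 95.7]
force: [-2.1, -2.1, -0.2]
gripper_width: 0.0126
gripper_force: 36.4
```

>>> move_arm(
  series=[
    [0,0,0,0,0,0,-1],
    [0,0,0,0,0,0,-1],
    [0,0,0,0,0,0,-1],
    [0,0,0,0,0,0,-0.5],
    [0,0,0,0,0,0,-0.3],
    [0,0,0,0,0,0,-0.3],
    [0,0,0,0,0,0,-0.3],
    [0,0,-0.05,0,0,0,-0.3],
    [0,0,-0.12,0,0,0,-0.3],
    [0,0,-0.22,0,0,0,-0.3],
    [0,0,-0.22,0,0,0,-0.3],
    [0,0,-0.22,0,0,0,-0.3],
  ],
)

```text
clock: 34.98
eef_pos: [0.6814, -0.0558, 0.4208]
tcp_rot: [179.8, 0.0, 95.7]
force: [-0.2, 0.0, -1.1]
gripper_width: 0.03
gripper_force: 0.0
```

```bash
python3 - <<'E'
from h import *
p,r,o=pose();print(p,o['tcp_rot'],o['gripper_width'])
q,rt=rodtcp(0,0)
rows((q+[-.01,0,.25],rt),(q+[0,0,.10],rt),(q,rt))
E
```

```text
[ 0.68142535 -0.05584222  0.42075056] [1.79784674e+02 4.60146003e-02 9.57000710e+01] 0.030003297055018877
[-0.4592, -0.4498, 0.2131, 0.0011, 0.0017, -0.75]
[-0.4614, -0.4263, 0.5881, 0.0011, 0.0017, -0.75]
[-0.4612, -0.4273, 0.8381, 0.0011, 0.0017, -0.75]
```

>>> move_arm(
  series=[
    [-0.1,-0.2,0.02,0,0,-0.05,-0.3],
    [-0.25,-0.35,0.05,0,0,-0.2,-0.3],
    [-0.459,-0.44,0.2,0,0,-0.75,-0.3],
    [-0.459,-0.44,0.2,0,0,-0.75,-0.3],
    [-0.459,-0.44,0.2,0,0,-0.75,-0.3],
    [-0.459,-0.44,0.2,0,0,-0.75,-0.3],
    [-0.459,-0.44,0.2,0,0,-0.75,-0.3],
    [-0.459,-0.44,0.2,0,0,-0.75,-0.3],
    [-0.459,-0.44,0.2,0,0,-0.75,-0.3],
    [-0.461,-0.4263,0.5,0,0,-0.75,-0.3],
    [-0.461,-0.4263,0.588,0,0,-0.75,-0.3],
    [-0.461,-0.4263,0.588,0,0,-0.75,-0.3],
    [-0.461,-0.4263,0.588,0,0,-0.75,-0.3],
    [-0.461,-0.4263,0.588,0,0,-0.75,-0.3],
    [-0.461,-0.4263,0.588,0,0,-0.75,-0.3],
    [-0.461,-0.4263,0.588,0,0,-0.75,-0.3],
    [-0.461,-0.4263,0.588,0,0,-0.75,-0.3],
  ],
)

```text
clock: 36.4
eef_pos: [0.5305, -0.2567, 0.1853]
tcp_rot: [-179.9, 0.2, -174.5]
force: [-0.4, 0.2, -0.3]
gripper_width: 0.0296
gripper_force: 0.0
```

```bash
python3 - <<'E'
from h import *
p,r,o=pose();print(p,o['tcp_rot'])
q,rt=rodtcp(0,0)
rows((q+[0,0,.002],rt))
E
```

```text
[ 0.53053761 -0.25669713  0.18526303] [-1.79896327e+02  1.50497337e-01 -1.74462403e+02]
[-0.0005, 0.0008, 0.2457, -0.0009, 0.0013, -0.0014]
```

>>> move_arm(
  series=[
    [0,0.0008,0.1,0,0,0,-0.3],
    [0,0.0008,0.19,0,0,0,-0.3],
    [0,0.0008,0.23,0,0,0,-0.3],
    [0,0.0008,0.2457,0,0,0,-0.3],
    [0,0.0008,0.2457,0,0,0,-0.3],
    [0,0.0008,0.2457,0,0,0,-1],
    [0,0.0008,0.2457,0,0,0,-1],
    [0,0.0008,0.2457,0,0,0,-1],
    [0,0.0008,0.2457,0,0,0,-1],
    [0,0.0008,0.2457,0,0,0,-1],
  ],
  newtons=20,
)

```text
clock: 37.23
eef_pos: [0.5307, -0.2563, 0.0866]
tcp_rot: [-179.9, 0.2, -174.3]
force: [-0.2, 1.1, 6.9]
gripper_width: 0.0133
gripper_force: 27.0
```

```bash
python3 - <<'E'
from h import *
p,r,o=pose();print(p,o['tcp_rot'],o['gripper_width'],o['force'])
q0,r0=rodtcp(0,0)
T=np.linspace(0,1.75,17)[1:]
rows(*[(rodtcp(t,20*t)[0]-q0+p,rodtcp(t,20*t)[1]) for t in list(T)+[1.85,1.92,1.98]])
E
```

```text
[ 0.53073546 -0.25633294  0.08661478] [-1.79914275e+02  1.53307139e-01 -1.74304890e+02] 0.013267902916525147 [-0.19711826  1.13527574  6.91713488]
[-0.0036, -0.0, -0.0317, -0.0007, -0.017, -0.0]
[-0.0107, -0.0001, -0.063, -0.0007, -0.0352, -0.0]
[-0.0212, -0.0001, -0.0937, -0.0007, -0.0534, -0.0]
[-0.0349, -0.0002, -0.1233, -0.0007, -0.0716, 0.0]
[-0.0517, -0.0002, -0.1515, -0.0007, -0.0899, 0.0]
[-0.0715, -0.0003, -0.178, -0.0007, -0.1081, 0.0]
[-0.094, -0.0003, -0.2024, -0.0007, -0.1263, 0.0001]
[-0.119, -0.0003, -0.2245, -0.0007, -0.1446, 0.0001]
[-0.1462, -0.0004, -0.2439, -0.0007, -0.1628, 0.0001]
[-0.1752, -0.0004, -0.2606, -0.0007, -0.181, 0.0001]
[-0.2059, -0.0004, -0.2742, -0.0007, -0.1992, 0.0001]
[-0.2377, -0.0004, -0.2846, -0.0007, -0.2175, 0.0001]
[-0.2704, -0.0004, -0.2918, -0.0007, -0.2357, 0.0001]
[-0.3035, -0.0004, -0.2956, -0.0007, -0.2539, 0.0002]
[-0.3368, -0.0004, -0.296, -0.0007, -0.2722, 0.0002]
[-0.3697, -0.0004, -0.293, -0.0007, -0.2904, 0.0002]
[-0.3993, -0.0004, -0.2873, -0.0007, -0.3071, 0.0002]
[-0.4195, -0.0004, -0.2817, -0.0007, -0.3187, 0.0002]
[-0.4364, -0.0004, -0.2758, -0.0007, -0.3287, 0.0002]
```

>>> move_arm(
  series=[
    [-0.0036,0,-0.0317,0,-0.017,0,-1],
    [-0.0107,0,-0.063,0,-0.0352,0,-1],
    [-0.0212,0,-0.0937,0,-0.0534,0,-1],
    [-0.0349,0,-0.1233,0,-0.0716,0,-1],
    [-0.0517,0,-0.1515,0,-0.0899,0,-1],
    [-0.0715,0,-0.178,0,-0.1081,0,-1],
    [-0.094,0,-0.2024,0,-0.1263,0,-1],
    [-0.119,0,-0.2245,0,-0.1446,0,-1],
    [-0.1462,0,-0.2439,0,-0.1628,0,-1],
    [-0.1752,0,-0.2606,0,-0.181,0,-1],
    [-0.2059,0,-0.2742,0,-0.1992,0,-1],
    [-0.2377,0,-0.2846,0,-0.2175,0,-1],
    [-0.2704,0,-0.2918,0,-0.2357,0,-1],
    [-0.3035,0,-0.2956,0,-0.2539,0,-1],
    [-0.3368,0,-0.296,0,-0.2722,0,-1],
    [-0.3697,0,-0.293,0,-0.2904,0,-1],
    [-0.3993,0,-0.2873,0,-0.3071,0,-1],
    [-0.4195,0,-0.2817,0,-0.3187,0,-1],
    [-0.4364,0,-0.2758,0,-0.3287,0,-1],
    [-0.4364,0,-0.2758,0,-0.3287,0,-1],
  ],
)

```text
clock: 38.9
eef_pos: [0.7055, -0.2389, 0.198]
tcp_rot: [-179.8, 39.8, -174.1]
force: [0.9, 1.1, 8.1]
gripper_width: 0.0132
gripper_force: 32.5
```

```bash
python3 - <<'E'
from h import *
p,r,o=pose();print(p,o['tcp_rot'],o['gripper_width'],o['force'])
g=p+r.apply([0,0,-.019]);d=R.from_euler('z',-YAW,degrees=True).apply(g-PV);print(d,np.arctan2(d[2],-d[0]),np.hypot(d[0],d[2]))
E
```

```text
[ 0.70552432 -0.23891862  0.1979769 ] [-179.83893836   39.79716997 -174.14958276] 0.013164004266316125 [0.93305399 1.07937207 8.09803803]
[0.04727457 0.00020058 0.10857483] 1.9814512558169872 0.11842034847528247
```

>>> move_arm(
  series=[
    [-0.004,0,0.0045,0,0,0,-1],
    [-0.0077,0,0.009,0,0,0,-1],
    [-0.0077,0,0.009,0,0,0,-1],
  ],
)

```text
clock: 39.15
eef_pos: [0.7091, -0.2385, 0.1964]
tcp_rot: [-179.9, 39.6, -174.2]
force: [0.1, 0.6, 5.6]
gripper_width: 0.0134
gripper_force: 32.5
```

```bash
python3 - <<'E'
from h import *
p,r,o=pose();print(p,o['gripper_width'],o['force'])
g=p+r.apply([0,0,-.019]);d=R.from_euler('z',-YAW,degrees=True).apply(g-PV);print(d,np.arctan2(d[2],-d[0]),np.hypot(d[0],d[2]))
E
```

```text
[ 0.70909752 -0.2385324   0.19644684] 0.0134305133298098 [0.1150934  0.60438416 5.62705067]
[0.05091775 0.00023221 0.10708569] 2.0146411429487974 0.11857471430201448
```

>>> move_arm(
  series=[
    [-0.004,0,0.0045,0,0,0,-1],
    [-0.0077,0,0.009,0,0,0,-1],
    [-0.0077,0,0.009,0,0,0,-1],
  ],
)

```text
clock: 39.4
eef_pos: [0.7119, -0.2383, 0.1951]
tcp_rot: [-180.0, 39.4, -174.4]
force: [-21.8, 0.1, 18.9]
gripper_width: 0.013
gripper_force: 35.6
```

```bash
python3 - <<'E'
from h import *
import pickle
p,r,o=pose();print(p,o['gripper_width'],o['force'],o['wrist_torque'])
pickle.dump(camera_info('wrist'),open('w8.pkl','wb'))
a=get_image('wrist')[:,:,::-1]
b=get_image('scene')[:,:,::-1][130:300,130:330]
im=np.zeros((420,800,3),np.uint8);im[:,:400]=cv2.resize(a[60:360,130:416],(400,420),interpolation=3);im[:340,400:]=cv2.resize(b,(400,340),interpolation=3)
cv2.imwrite('pics/c8.png',im)
E
```

```text
[ 0.71191044 -0.23832587  0.19507994] 0.013040030255731172 [-21.75218167   0.07055378  18.89174192] [0.12521915 1.86561516 0.28786682]
```

View pics/c8.png

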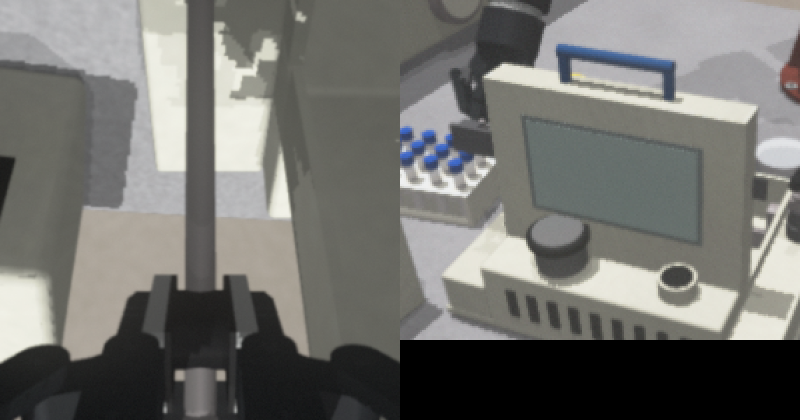

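The rod disc is pinched with the rod aligned, and the hood is upright. A 22 N resistance shows the rod is now at its stop, so I'll release and retract.

>>> move_arm(
  series=[
    [0.003,0,-0.004,0,0,0,-0.5],
    [0.003,0,-0.004,0,0,0,-0.3],
    [0.003,0,-0.004,0,0,0,-0.3],
    [0.003,0,-0.004,0,0,0,-0.3],
    [0,0,-0.05,0,0,0,-0.3],
    [0,0,-0.12,0,0,0,-0.3],
    [0,0,-0.22,0,0,0,-0.3],
    [0,0,-0.32,0,0,0,-0.3],
    [0,0,-0.42,0,0,0,-0.3],
    [0,0,-0.42,0,0,0,-0.3],
    [0,0,-0.42,0,0,0,-0.3],
  ],
)

```text
clock: 40.42
eef_pos: [0.6063, -0.2492, 0.3257]
tcp_rot: [-179.8, 39.6, -174.2]
force: [0.3, 0.3, -0.7]
gripper_width: 0.0299
gripper_force: 0.0
```

```bash
python3 - <<'E'
from h import *
import pickle
p,r,o=pose();print(p,o['tcp_rot'],o['force'])
c=camera_info('wrist');im=get_image('wrist')[:,:,::-1];cv2.imwrite('pics/w9.png',cv2.resize(im,None,fx=1.42,fy=1.42))
s=795/560
for th in(1.57,1.75,1.85,1.95): print(th,(np.array(proj(c,PV+U([-.14*np.cos(th),0,.14*np.sin(th)])))*s).round(0),(np.array(proj(c,PV+U([-.116*np.cos(th),0,.116*np.sin(th)])))*s).round(0))
# intensity profile along the rod columns (raw px)
u,v=proj(c,PV+U([.05,0,.13]));u=int(round(u))
g=im[:,u-2:u+3].mean((1,2));print(u,[(i,int(g[i])) for i in range(130,300,4)])
rows(([.56,-.2,.45],down(140)),([.60,-.1,.45],down(95.7)))
E
```

```text
[ 0.60630126 -0.24920621  0.32571362] [-179.79983118   39.58945193 -174.24787154] [ 0.31483488  0.25674845 -0.72858921]
1.57 [390. 260.] [390. 221.]
1.75 [390. 289.] [390. 246.]
1.85 [390. 299.] [390. 256.]
1.95 [390. 306.] [390. 263.]
275 [(130, 119), (134, 119), (138, 118), (142, 116), (146, 114), (150, 114), (154, 113), (158, 114), (162, 112), (166, 90), (170, 87), (174, 80), (178, 51), (182, 52), (186, 55), (190, 58), (194, 61), (198, 101), (202, 113), (206, 112), (210, 119), (214, 88), (218, 144), (222, 167), (226, 57), (230, 57), (234, 58), (238, 99), (242, 105), (246, 108), (250, 64), (254, 117), (258, 162), (262, 161), (266, 164), (270, 165), (274, 166), (278, 165), (282, 164), (286, 164), (290, 164), (294, 164), (298, 165)]
[-0.1212, 0.1319, -0.3094, 0.1307, 0.3112, 0.3651]
[-0.2172, 0.3708, -0.2305, 0.2571, 0.2577, 0.7172]
```

The disc's centre at raw row 186 matches 1.95. Next is the handle.

>>> move_arm(
  series=[
    [-0.1,0.1,-0.3,0.06,0.15,0.18,-0.3],
    [-0.12,0.13,-0.31,0.13,0.31,0.365,-0.3],
    [-0.12,0.13,-0.31,0.13,0.31,0.365,-0.3],
    [-0.12,0.13,-0.31,0.13,0.31,0.365,-0.3],
    [-0.12,0.13,-0.31,0.13,0.31,0.365,-0.3],
    [-0.12,0.13,-0.31,0.13,0.31,0.365,-0.3],
    [-0.12,0.13,-0.31,0.13,0.31,0.365,-0.3],
    [-0.12,0.13,-0.31,0.13,0.31,0.365,-0.3],
    [-0.217,0.37,-0.23,0.257,0.257,0.717,-0.3],
    [-0.217,0.37,-0.23,0.257,0.257,0.717,-0.3],
    [-0.217,0.37,-0.23,0.257,0.257,0.717,-0.3],
    [-0.217,0.37,-0.23,0.257,0.257,0.717,-0.3],
    [-0.217,0.37,-0.23,0.257,0.257,0.717,-0.3],
    [-0.217,0.37,-0.23,0.257,0.257,0.717,-0.3],
    [-0.217,0.37,-0.23,0.257,0.257,0.717,-0.3],
    [-0.217,0.37,-0.23,0.257,0.257,0.717,-0.3],
  ],
)

```text
clock: 41.8
eef_pos: [0.6009, -0.0995, 0.447]
tcp_rot: [-179.8, -0.1, 95.6]
force: [-0.0, -0.7, 0.1]
gripper_width: 0.0301
gripper_force: 0.0
```

```bash
python3 - <<'E'
from h import *
p,r,o=pose();print(p,o['tcp_rot'])
rows(([.681,-.056,.415],down(95.7)),([.681,-.056,.334],down(95.7)))
E
```

```text
[ 0.6009137  -0.09946415  0.44697635] [-1.79838707e+02 -6.66481092e-02  9.56426650e+01]
[0.0884, 0.2102, 0.0795, -0.0013, -0.0006, -0.0005]
[0.0881, 0.2107, 0.282, -0.0013, -0.0006, -0.0005]
```

>>> move_arm(
  series=[
    [0.088,0.21,0.08,0,0,0,-0.3],
    [0.088,0.21,0.08,0,0,0,-0.3],
    [0.088,0.21,0.08,0,0,0,-0.3],
    [0.088,0.21,0.08,0,0,0,-0.3],
    [0.088,0.21,0.14,0,0,0,-0.3],
    [0.088,0.21,0.2,0,0,0,-0.3],
    [0.088,0.21,0.25,0,0,0,-0.3],
    [0.088,0.21,0.28,0,0,0,-0.3],
    [0.088,0.21,0.28,0,0,0,-0.3],
    [0.088,0.21,0.28,0,0,0,-1],
    [0.088,0.21,0.28,0,0,0,-1],
    [0.088,0.21,0.28,0,0,0,-1],
    [0.088,0.21,0.28,0,0,0,-1],
  ],
  newtons=25,
)

```text
clock: 42.88
eef_pos: [0.6804, -0.0566, 0.3379]
tcp_rot: [179.9, 0.0, 95.8]
force: [0.2, -0.1, -1.9]
gripper_width: 0.0132
gripper_force: 25.5
```

>>> move_arm(
  series=[
    [0,-0.012,0.0005,0,0,0,-1],
    [0,-0.024,0.001,0,0,0,-1],
    [0,-0.036,0.002,0,0,0,-1],
    [0,-0.048,0.0035,0,0,0,-1],
    [0,-0.06,0.0048,0,0,0,-1],
    [0,-0.07,0.0062,0,0,0,-1],
    [0,-0.08,0.0078,0,0,0,-1],
    [0,-0.09,0.0095,0,0,0,-1],
    [0,-0.1,0.0115,0,0,0,-1],
    [0,-0.11,0.0135,0,0,0,-1],
    [0,-0.12,0.016,0,0,0,-1],
    [0,-0.126,0.0175,0,0,0,-1],
    [0,-0.126,0.0175,0,0,0,-1],
  ],
)

```text
clock: 43.97
eef_pos: [0.6293, -0.0617, 0.3302]
tcp_rot: [-180.0, -0.0, 95.8]
force: [-1.2, 0.3, 3.6]
gripper_width: 0.0125
gripper_force: 26.1
```

>>> move_arm(
  series=[
    [0,-0.005,0.0015,0,0,0,-1],
    [0,-0.01,0.003,0,0,0,-1],
    [0,-0.015,0.0045,0,0,0,-1],
    [0,-0.02,0.006,0,0,0,-1],
    [0,-0.02,0.006,0,0,0,-1],
    [0,-0.02,0.006,0,0,0,-1],
  ],
)

```text
clock: 44.47
eef_pos: [0.6227, -0.0623, 0.3283]
tcp_rot: [179.9, -0.0, 95.8]
force: [1.8, 2.0, 5.8]
gripper_width: 0.013
gripper_force: 26.4
```

>>> move_arm(
  series=[
    [0,-0.005,0.0015,0,0,0,-1],
    [0,-0.01,0.003,0,0,0,-1],
    [0,-0.01,0.003,0,0,0,-1],
    [0,-0.01,0.003,0,0,0,-1],
  ],
)

```text
clock: 44.8
eef_pos: [0.62, -0.0626, 0.3277]
tcp_rot: [179.7, 0.0, 95.8]
force: [7.3, 2.5, 6.5]
gripper_width: 0.0123
gripper_force: 26.4
```

Resistance at about 1.26 means the tip is in the socket. I'll release, rise, and check that the hood stays still.

>>> move_arm(
  series=[
    [0,0.01,-0.003,0,0,0,-1],
    [0,0.01,-0.003,0,0,0,-0.5],
    [0,0.01,-0.003,0,0,0,-0.35],
    [0,0.01,-0.003,0,0,0,-0.3],
    [0,0.01,-0.003,0,0,0,-0.3],
    [0,0.01,-0.05,0,0,0,-0.3],
    [0,0.01,-0.1,0,0,0,-0.3],
    [0,0.01,-0.2,0,0,0,-0.3],
    [0,0.01,-0.2,0,0,0,-0.3],
  ],
)

```text
clock: 45.55
eef_pos: [0.6232, -0.0628, 0.4138]
tcp_rot: [179.5, 0.2, 95.8]
force: [0.6, 0.2, 1.7]
gripper_width: 0.0297
gripper_force: 0.0
```

```bash
python3 - <<'E'
from h import *
def blue():
    im=get_image('scene').astype(int)[110:300,130:390]
    m=(im[...,2]>im[...,0]+40)&(im[...,2]>im[...,1]+20); m[:, :60]=0
    n,l,st,c=cv2.connectedComponentsWithStats(m.astype(np.uint8)); i=st[1:,4].argmax()+1
    return st[i],c[i].round(1)
print(blue())
for _ in range(8): get_image('top')
print(blue())
p,r,o=pose();print(p,o['clock'])
rows(([.50,-.08,.42],down(95.7)),([.50,-.08,.30],down(95.7)))
E
```

```text
(array([ 92,  35,  30,   7, 105], dtype=int32), array([106.6,  37.9]))
(array([ 92,  35,  29,   7, 102], dtype=int32), array([105.9,  37.8]))
[ 0.62178103 -0.06240103  0.40612852] 46.05
[-0.0132, -0.3074, -0.0344, -0.0004, -0.0002, 0.0005]
[-0.0133, -0.3071, 0.2656, -0.0004, -0.0002, 0.0005]
```

>>> move_arm(
  series=[
    [0,-0.1,0,0,0,0,0],
    [0,-0.2,0,0,0,0,0],
    [0,-0.3,0.05,0,0,0,0],
    [0,-0.3,0.15,0,0,0,0],
    [0,-0.3,0.26,0,0,0,0],
    [0,-0.3,0.26,0,0,0,0],
    [0,-0.3,0.26,0,0,0,0],
    [0,-0.3,0.26,0,0,0,0],
  ],
)

```text
clock: 46.72
eef_pos: [0.504, -0.0748, 0.3049]
tcp_rot: [179.9, 0.0, 95.8]
force: [1.0, -0.6, 1.0]
gripper_width: 0.0434
gripper_force: 0.0
```

```bash
python3 - <<'E'
from h import *
import pickle
p,r,o=pose();print(p,o['tcp_rot'])
pickle.dump(camera_info('wrist'),open('w10.pkl','wb'))
a=get_image('wrist')[:,:,::-1];cv2.imwrite('pics/w10raw.png',a)
t=get_image('top')[:,:,::-1];cv2.imwrite('pics/t10raw.png',t)
s=get_image('scene')[:,:,::-1];cv2.imwrite('pics/s10raw.png',s)
c=camera_info('wrist')
for y in(-.15,0,.15): print(proj(c,np.array([.63,-.062,.06])+U([-.1,y,0])))
im=np.zeros((600,800,3),np.uint8)
im[:,:520]=cv2.resize(a[0:420,190:554],(520,600),interpolation=3)  # x scale 1.4286
im[:330,520:]=cv2.resize(t[195:290,80:160],(280,330),interpolation=3) # 3.5 , 3.474
im[330:,520:]=cv2.resize(s[120:270,150:305],(280,270),interpolation=3)
cv2.imwrite('pics/c10.png',im)
E
```

```text
[ 0.50398851 -0.07479665  0.30486096] [1.79859998e+02 4.82481952e-02 9.57715517e+01]
(np.float64(293.14832874622766), np.float64(298.11333418009525))
(np.float64(295.61477314431545), np.float64(171.67431168358013))
(np.float64(297.8580885776319), np.float64(20.055614148739437))
```

View pics/c10.png

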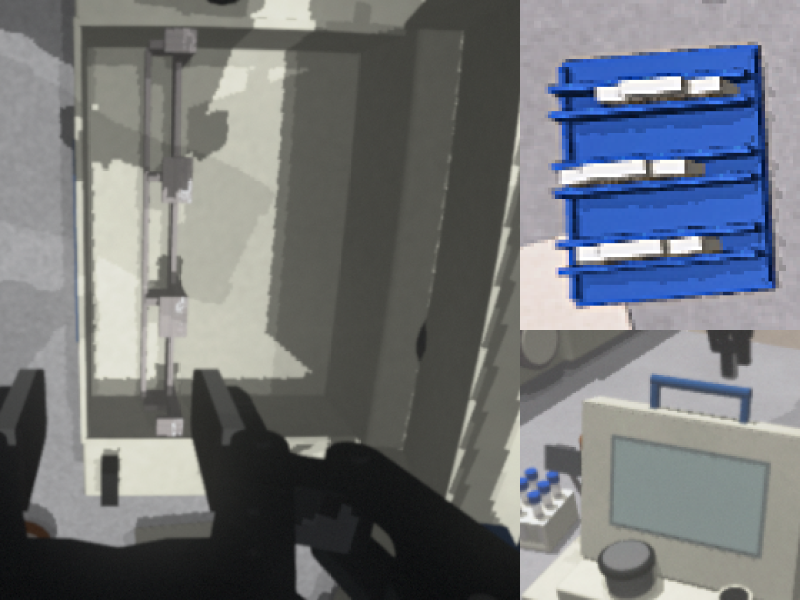

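The crop shows the bay row with its lip line at column 148, rail line at column 172 and posts at rows 40, 178, 315 and 427. The rack holds three panels and the hood is propped. From here I work from numbers.

```bash
python3 - <<'E'
from h import *
import pickle
a=cv2.imread('pics/w10raw.png').mean(2)
for v in (70,154,160,245): print(v,a[v-1:v+2,284:326].mean(0).astype(int).tolist())
b=cv2.imread('pics/w5.png').mean(2)
for u in (500,530,660): print(u,b[250:372:2,u-2:u+3].mean(1).astype(int).tolist())
c10=pickle.load(open('w10.pkl','rb'));c5=pickle.load(open('w5.pkl','rb'));s=560/795
ex=U([1,0,0])
for z in(.01,.02,.03,.04,.05,.06,.07,.08):
    print(z,[round(float(pz(c10,u,154,z)@ex),4) for u in(293.6,310.4)],[round(float(pz(c5,530*s,v*s,z)@ex),4) for v in(308,338)])
E
```

```text
70 [140, 139, 138, 134, 118, 111, 105, 96, 113, 120, 122, 127, 134, 137, 137, 137, 138, 138, 138, 135, 126, 114, 110, 109, 107, 96, 76, 69, 84, 104, 115, 118, 125, 133, 137, 137, 137, 138, 139, 138, 137, 137]
154 [205, 202, 191, 183, 177, 158, 143, 157, 168, 166, 168, 192, 205, 207, 206, 207, 207, 202, 188, 180, 178, 179, 178, 165, 117, 87, 110, 150, 165, 171, 186, 197, 197, 198, 197, 185, 178, 176, 176, 176, 175, 175]
160 [207, 206, 202, 189, 176, 157, 143, 156, 167, 177, 196, 205, 206, 205, 205, 205, 206, 206, 201, 188, 180, 178, 172, 149, 107, 90, 119, 154, 164, 167, 173, 176, 177, 178, 177, 176, 174, 174, 174, 174, 175, 175]
245 [221, 217, 204, 188, 159, 155, 171, 178, 183, 207, 219, 220, 221, 220, 220, 218, 209, 200, 197, 196, 187, 150, 104, 106, 154, 174, 178, 185, 191, 194, 194, 195, 194, 195, 196, 196, 196, 196, 196, 196, 196, 196]
500 [81, 80, 81, 81, 87, 113, 122, 122, 123, 120, 120, 121, 123, 123, 122, 121, 121, 120, 121, 121, 122, 123, 122, 122, 119, 99, 89, 73, 66, 69, 87, 99, 104, 122, 135, 140, 125, 113, 115, 119, 98, 73, 72, 72, 71, 71, 77, 126, 170, 184, 215, 225, 22
[... 234 characters left out ...]
108, 85, 70, 70, 71, 70, 71, 73, 95, 112, 121, 148, 180, 217, 223, 224, 224, 224, 223, 223, 223, 221]
660 [50, 70, 76, 77, 85, 121, 139, 136, 130, 133, 139, 139, 139, 139, 138, 139, 138, 139, 139, 138, 138, 138, 133, 119, 111, 109, 96, 69, 61, 71, 99, 107, 108, 108, 109, 109, 109, 122, 148, 134, 81, 66, 65, 65, 66, 67, 82, 104, 117, 183, 219, 218, 216, 215, 216, 217, 218, 217, 217, 216, 217]
0.01 [0.5202, 0.5401] [0.5215, 0.5459]
0.02 [0.5196, 0.539] [0.5185, 0.5422]
0.03 [0.519, 0.538] [0.5154, 0.5385]
0.04 [0.5185, 0.537] [0.5123, 0.5348]
0.05 [0.5179, 0.5359] [0.5093, 0.5311]
0.06 [0.5173, 0.5349] [0.5062, 0.5274]
0.07 [0.5167, 0.5338] [0.5031, 0.5237]
0.08 [0.5161, 0.5328] [0.5001, 0.52]
```

```bash
python3 - <<'E'
from h import *
import pickle
from scipy.optimize import brentq
c10=pickle.load(open('w10.pkl','rb'));c5=pickle.load(open('w5.pkl','rb'));s=560/795
ex=U([1,0,0]);ey=U([0,1,0])
for n,u,v in(('railtop',311,343.5),('railbot',307.7,329),('lip',294.6,315.5),('lipfront',289.5,303)):
    f=lambda z:pz(c10,u,154,z)@ex-pz(c5,530*s,v*s,z)@ex
    z=brentq(f,-.1,.2);print(n,z,pz(c10,u,154,z)@ex)
# posts rows in the raw wrist image: (col,row) of composite -> raw
for z in(.08,):
  for cc,r in((181,40),(178,178),(174,315),(170,427)):
    q=pz(c10,190+cc/1.4286,r/1.4286,z);print(q.round(4),(q@ex).round(4),(q@ey).round(4))
O=np.array([.63,-.062,0]);print(O@ex,O@ey)
# panels from top image
c=camera_info('top')
for l,r in((((596,93)),(737,88)),((558,176),(704,169)),((577,250),(720,243))):
    pts=[pz(c,80+(u-520)/3.5,195+v/3.474,.068) for u,v in(l,r)];print(pts[0].round(4),pts[1].round(4),((pts[0]+pts[1])/2).round(4))
for l,r in(((620,88),(683,85)),((588,171),(650,167)),((600,247),(663,244))):
    pts=[pz(c,80+(u-520)/3.5,195+v/3.474,.088) for u,v in(l,r)];print('tab',pts[0].round(4),pts[1].round(4),((pts[0]+pts[1])/2).round(4))
E
```

```text
railtop 0.04518670188258153 0.5370643829121181
railbot 0.016504250798685158 0.5362461218650503
lip 0.03358580986956969 0.5199437397237003
lipfront 0.01869421857249061 0.5149534583830457
[0.5318 0.0682 0.08  ] 0.536 0.015
[ 0.5408 -0.0202  0.08  ] 0.5362 -0.0738
[ 0.5506 -0.1176  0.08  ] 0.5362 -0.1717
[ 0.5596 -0.2089  0.08  ] 0.5361 -0.2635
0.620727184591467 -0.1242648876760886
[0.5066 0.3723 0.068 ] [0.5122 0.281  0.068 ] [0.5094 0.3266 0.068 ]
[0.4515 0.3933 0.068 ] [0.4583 0.2995 0.068 ] [0.4549 0.3464 0.068 ]
[0.4036 0.378  0.068 ] [0.4102 0.2865 0.068 ] [0.4069 0.3322 0.068 ]
tab [0.5084 0.351  0.088 ] [0.5114 0.3109 0.088 ] [0.5099 0.331  0.088 ]
tab [0.4542 0.368  0.088 ] [0.4577 0.3289 0.088 ] [0.456  0.3485 0.088 ]
tab [0.4057 0.3574 0.088 ] [0.4085 0.3177 0.088 ] [0.4071 0.3376 0.088 ]
```

```bash
cat >> h.py <<'E'
def white():
    im=get_image('top').astype(int)[195:290,80:165]
    m=(im.min(2)>185).astype(np.uint8); m[70:,:35]=0
    n,l,st,c=cv2.connectedComponentsWithStats(m)
    return [(st[i,:4]+[80,195,0,0]).tolist()+(c[i]+[80,195]).round(1).tolist() for i in range(1,n) if st[i,4]>15]
BAYX=.5292;BAYY={0:-.2195,1:-.1235,2:-.0275};FL=.016
def bay(k,xb,h,phi,L,yaw=275.7):
    # bottom-centre offset xb from bay x, height h along the panel axis above floor, lean phi to the front
    e1,e2=U([1,0,0]),U([0,1,0])
    B=(BAYX+xb)*e1+BAYY[k]*e2+np.array([0,0,FL])
    rt=R.from_rotvec(-phi*e2)*down(yaw)
    z=rt.apply([0,0,1]); return B-z*(L+h),rt
E
python3 - <<'E'
from h import *
print(white())
p,r,o=pose();print(p,o['clock'])
rows(([.42,.15,.30],down(180)),([.5115,.330,.16],down(275)))
E
```

```text
[[102, 217, 24, 7, 113.4, 219.9], [128, 217, 9, 5, 132.2, 219.0], [91, 241, 25, 7, 103.0, 243.9], [118, 241, 9, 4, 122.0, 242.5], [112, 264, 9, 4, 116.6, 265.4], [123, 263, 9, 5, 126.9, 265.2]]
[ 0.50432328 -0.07486539  0.30464478] 46.9167
[0.5805, -0.1532, 0.0104, 0.0009, 0.0017, -0.7018]
[1.0057, 0.1185, 0.3607, -0.0009, 0.0026, -1.4935]
```

>>> move_arm(
  series=[
    [0.1,-0.03,0,0,0,-0.06,0],
    [0.2,-0.06,0,0,0,-0.12,0],
    [0.58,-0.15,0.01,0,0,-0.7,0],
    [0.58,-0.15,0.01,0,0,-0.7,0],
    [0.58,-0.15,0.01,0,0,-0.7,0],
    [0.58,-0.15,0.01,0,0,-0.7,0],
    [0.58,-0.15,0.01,0,0,-0.7,0],
    [0.58,-0.15,0.01,0,0,-0.9,0],
    [0.58,-0.15,0.01,0,0,-0.9,0],
    [0.98,0.1,0.05,0,0,-0.99,0],
    [0.98,0.1,0.05,0,0,-0.99,0],
    [0.98,0.1,0.05,0,0,-0.99,0],
    [0.98,0.1,0.05,0,0,-0.99,0],
    [0.98,0.1,0.05,0,0,-0.99,0],
    [0.98,0.1,0.05,0,0,-0.99,0],
    [0.98,0.1,0.05,0,0,-0.99,0],
    [0.98,0.1,0.05,0,0,-0.99,0],
    [0.98,0.1,0.05,0,0,-0.99,0],
  ],
)

```text
clock: 48.42
eef_pos: [0.5038, 0.3202, 0.2835]
tcp_rot: [-180.0, 0.1, -145.2]
force: [-0.0, 0.2, 0.5]
gripper_width: 0.043
gripper_force: 0.0
```

```bash
python3 - <<'E'
from h import *
p,r,o=pose();print(p,o['tcp_rot'],o['joint_pos'].round(0))
rows(([.5115,.330,.13],down(275)),([.5115,.330,.061],down(275)))
E
```

```text
[0.50380752 0.32022181 0.28351759] [-1.79983129e+02  9.00983317e-02 -1.45212540e+02] [25. 24.  9. 75. -0. -9.]
[-0.0291, 0.0092, 0.3838, -0.0005, 0.0006, -0.5018]
[-0.0289, 0.0093, 0.5563, -0.0005, 0.0006, -0.5018]
```

>>> move_arm(
  series=[
    [-0.029,0.009,0.2,0,0,-0.502,0],
    [-0.029,0.009,0.2,0,0,-0.502,0],
    [-0.029,0.009,0.2,0,0,-0.502,0],
    [-0.029,0.009,0.2,0,0,-0.502,0],
    [-0.029,0.009,0.2,0,0,-0.502,0],
    [-0.029,0.009,0.3,0,0,-0.502,0],
    [-0.029,0.009,0.38,0,0,-0.502,0],
    [-0.029,0.009,0.38,0,0,-0.502,0],
    [-0.029,0.009,0.38,0,0,-0.502,0],
    [-0.029,0.009,0.38,0,0,-0.502,0],
    [-0.029,0.009,0.46,0,0,-0.502,0],
    [-0.029,0.009,0.52,0,0,-0.502,0],
    [-0.029,0.009,0.556,0,0,-0.502,0],
    [-0.029,0.009,0.556,0,0,-0.502,0],
    [-0.029,0.009,0.556,0,0,-0.502,0],
  ],
)

```text
clock: 49.67
eef_pos: [0.5109, 0.3292, 0.0607]
tcp_rot: [-180.0, 0.0, -85.4]
force: [0.3, 0.2, -0.5]
gripper_width: 0.0424
gripper_force: 0.0
```

>>> move_arm(
  series=[
    [0,0,0,0,0,0,-1],
    [0,0,0,0,0,0,-1],
    [0,0,0,0,0,0,-1],
    [0,0,0,0,0,0,-1],
    [0,0,0,0,0,0,-1],
    [0,0,0,0,0,0,-1],
    [0,0,0,0,0,0,-1],
  ],
  newtons=40,
)

```text
clock: 50.25
eef_pos: [0.5113, 0.3296, 0.0619]
tcp_rot: [-179.9, 0.1, -85.2]
force: [-2.1, -0.2, 5.3]
gripper_width: 0.0094
gripper_force: 38.7
```

>>> move_arm(
  series=[
    [0,0,-0.05,0,0,0,-1],
    [0,0,-0.12,0,0,0,-1],
    [0,0,-0.22,0,0,0,-1],
    [0,0,-0.32,0,0,0,-1],
    [0,0,-0.32,0,0,0,-1],
    [0,0,-0.32,0,0,0,-1],
    [0,0,-0.32,0,0,0,-1],
  ],
)

```text
clock: 50.83
eef_pos: [0.5106, 0.3291, 0.1885]
tcp_rot: [-180.0, 0.0, -85.2]
force: [-0.4, -0.6, -1.0]
gripper_width: 0.0092
gripper_force: 39.9
```

```bash
python3 - <<'E'
from h import *
p,r,o=pose();print(p,o['tcp_rot'],o['gripper_width'],o['force'])
print(white())
L=.051
rows(([.45,.2,.24],down(275.7)),bay(2,.0008,.10,.215,L),bay(2,.0008,.035,.215,L),bay(2,.0008,.004,.215,L))
E
```

```text
[0.51060114 0.329101   0.18853877] [-1.79952246e+02  1.43009367e-02 -8.52083767e+01] 0.009205749827842615 [-0.3837776  -0.62803632 -1.0474902 ]
[[102, 241, 14, 5, 109.2, 243.3], [119, 241, 7, 4, 122.1, 242.6], [114, 264, 6, 4, 116.8, 265.5], [123, 263, 9, 5, 126.9, 265.1]]
[0.3084, 0.1767, -0.1308, 0.0004, -0.0002, -0.0076]
[0.7616, 0.094, 0.0606, 0.1031, -0.001, -0.0075]
[0.761, 0.0592, 0.2193, 0.1031, -0.001, -0.0075]
[0.7607, 0.0426, 0.295, 0.1031, -0.001, -0.0075]
```

>>> move_arm(
  series=[
    [0.05,0.05,-0.1,0,0,0,-1],
    [0.1,0.1,-0.2,0,0,0,-1],
    [0.2,0.14,-0.22,0,0,0,-1],
    [0.76,0.14,-0.22,0.1031,-0.001,-0.0075,-1],
    [0.76,0.14,-0.22,0.1031,-0.001,-0.0075,-1],
    [0.76,0.14,-0.22,0.1031,-0.001,-0.0075,-1],
    [0.76,0.14,-0.22,0.1031,-0.001,-0.0075,-1],
    [0.76,0.14,-0.22,0.1031,-0.001,-0.0075,-1],
    [0.76,0.14,-0.22,0.1031,-0.001,-0.0075,-1],
    [0.76,0.14,-0.22,0.1031,-0.001,-0.0075,-1],
    [0.76,0.12,-0.08,0.1031,-0.001,-0.0075,-1],
    [0.7616,0.094,0.06,0.1031,-0.001,-0.0075,-1],
    [0.7616,0.094,0.06,0.1031,-0.001,-0.0075,-1],
    [0.7616,0.094,0.06,0.1031,-0.001,-0.0075,-1],
    [0.7616,0.094,0.06,0.1031,-0.001,-0.0075,-1],
    [0.7616,0.094,0.06,0.1031,-0.001,-0.0075,-1],
  ],
)

```text
clock: 52.22
eef_pos: [0.499, 0.0227, 0.1653]
tcp_rot: [-167.6, 0.0, -84.3]
force: [0.3, -0.3, -0.6]
gripper_width: 0.0093
gripper_force: 39.8
```

```bash
python3 - <<'E'
from h import *
p,r,o=pose();print(p,o['tcp_rot'],o['force'])
L=.051
rows(*[bay(2,.0008,h,.215,L) for h in(.10,.06,.03,.004)])
E
```

```text
[0.49899879 0.02265169 0.1653458 ] [-1.67594725e+02  2.61916897e-02 -8.42655280e+01] [ 0.30137087 -0.34141617 -0.63241798]
[0.0012, 0.0034, 0.0039, -0.0007, 0.0003, 0.0002]
[0.0013, 0.0036, 0.1039, -0.0007, 0.0003, 0.0002]
[0.0013, 0.0037, 0.1789, -0.0007, 0.0003, 0.0002]
[0.0013, 0.0038, 0.2439, -0.0007, 0.0003, 0.0002]
```

>>> move_arm(
  series=[
    [0.0012,0.0034,0.02,0,0,0,-1],
    [0.0012,0.0035,0.05,0,0,0,-1],
    [0.0013,0.0035,0.08,0,0,0,-1],
    [0.0013,0.0036,0.11,0,0,0,-1],
    [0.0013,0.0036,0.14,0,0,0,-1],
    [0.0013,0.0037,0.165,0,0,0,-1],
    [0.0013,0.0037,0.18,0,0,0,-1],
    [0.0013,0.0037,0.18,0,0,0,-1],
  ],
)

```text
clock: 52.88
eef_pos: [0.5129, 0.0234, 0.0935]
tcp_rot: [-167.6, 0.0, -84.3]
force: [-1.0, -0.1, -0.9]
gripper_width: 0.0093
gripper_force: 39.9
```

>>> move_arm(
  series=[
    [0,0,0.015,0,0,0,-1],
    [0,0,0.03,0,0,0,-1],
    [0,0,0.045,0,0,0,-1],
    [0,0,0.056,0,0,0,-1],
    [0,0,0.062,0,0,0,-1],
    [0,0,0.062,0,0,0,-1],
  ],
)

```text
clock: 53.38
eef_pos: [0.5181, 0.0238, 0.0696]
tcp_rot: [-167.6, 0.0, -84.3]
force: [-2.8, -0.7, 5.8]
gripper_width: 0.0094
gripper_force: 41.2
```

```bash
python3 - <<'E'
from h import *
p,r,o=pose();print(p,o['tcp_rot'],o['force'])
L=.051
rows(bay(2,.0008,.0,.215,L))
E
```

```text
[0.51805169 0.02381167 0.06962635] [-1.67608131e+02  1.63387595e-02 -8.42862497e+01] [-2.80538533 -0.65640847  5.83042923]
[-0.0006, -0.001, 0.01, -0.0006, 0.0002, 0.0001]
```

>>> move_arm(
  series=[
    [0,0,0.003,0,0,0,-1],
    [0,0,0.005,0,0,0,-1],
    [0,0,0.005,0,0,0,-1],
  ],
)

```text
clock: 53.63
eef_pos: [0.5187, 0.0238, 0.0694]
tcp_rot: [-167.5, -0.0, -84.3]
force: [-16.4, 0.0, 37.7]
gripper_width: 0.0094
gripper_force: 46.6
```

```bash
python3 - <<'E'
from h import *
p,r,o=pose();print(p,o['tcp_rot'],o['force'],o['wrist_torque'])
z=r.apply([0,0,1]);L=.051;B=p+z*L
e1=U([1,0,0]);print('bottom ex-off',B@e1-BAYX,'z',B[2])
# straighten about current bottom centre, then slide back to xb=.0022
xb=B@e1-BAYX;h=B[2]-FL
rows(*[bay(2,xb+(.002-xb)*s,h+.001,.215*(1-s)-.02*s,L) for s in(.25,.5,.75,1)])
E
```

```text
[0.51870233 0.02381809 0.0694418 ] [-1.67524433e+02 -9.72237021e-03 -8.42846444e+01] [-16.41688214   0.04364457  37.73159771] [0.06889074 2.50944346 0.09591415]
bottom ex-off 0.00032043652537094847 z 0.019645997997837554
[-0.0008, -0.0076, -0.0022, -0.0294, -0.0001, 0.0001]
[-0.0008, -0.0168, -0.0013, -0.0574, -0.0001, 0.0001]
[-0.0008, -0.0259, 0.0002, -0.0855, -0.0001, 0.0001]
[-0.0008, -0.0349, 0.0021, -0.1135, -0.0001, 0.0001]
```

>>> move_arm(
  series=[
    [-0.0005,0,-0.006,0,0,0,-1],
    [-0.0008,-0.0038,-0.004,-0.0147,0,0,-1],
    [-0.0008,-0.0076,-0.0022,-0.0294,0,0,-1],
    [-0.0008,-0.0122,-0.0017,-0.0434,0,0,-1],
    [-0.0008,-0.0168,-0.0013,-0.0574,0,0,-1],
    [-0.0008,-0.0214,-0.0005,-0.0715,0,0,-1],
    [-0.0008,-0.0259,0.0002,-0.0855,0,0,-1],
    [-0.0008,-0.0304,0.0011,-0.0995,0,0,-1],
    [-0.0008,-0.0349,0.0021,-0.1135,0,0,-1],
    [-0.0008,-0.0349,0.0021,-0.1135,0,0,-1],
  ],
)

```text
clock: 54.47
eef_pos: [0.5305, 0.0256, 0.0699]
tcp_rot: [178.4, 0.0, -84.3]
force: [-11.3, -0.1, 20.4]
gripper_width: 0.0095
gripper_force: 43.2
```

```bash
python3 - <<'E'
from h import *
p,r,o=pose();print(p,o['tcp_rot'],o['force'],o['wrist_torque'])
z=r.apply([0,0,1]);L=.051;B=p+z*L;e1=U([1,0,0]);print(B@e1-BAYX,B[2],p@e1-BAYX)
E
```

```text
[0.53049502 0.02560409 0.06985819] [ 1.78437697e+02  3.20736391e-02 -8.42847668e+01] [-11.31070288  -0.07146572  20.40213633] [-0.17203946  2.65345087 -0.07454067]
-0.00017545747001401768 0.01887715323332914 0.0012150119738107978
```

>>> move_arm(
  series=[
    [0,0,-0.002,0,0,0,-0.7],
    [0,0,-0.002,0,0,0,-0.5],
    [0,0,-0.002,0,0,0,-0.4],
    [0,0,-0.002,0,0,0,-0.4],
    [0,0,-0.05,0,0,0,-0.4],
    [0,0,-0.1,0,0,0,-0.4],
    [0,0,-0.2,0,0,0,-0.3],
    [0,0,-0.35,0,0,0,0],
    [0,0,-0.5,0,0,0,0],
    [0,0,-0.5,0,0,0,0],
    [0,0,-0.5,0,0,0,0],
  ],
)

```text
clock: 55.38
eef_pos: [0.5396, 0.0257, 0.2769]
tcp_rot: [179.4, -0.1, -84.3]
force: [0.6, 0.9, 0.2]
gripper_width: 0.0426
gripper_force: 0.0
```

```bash
sed -i 's/BAYX=.5292/BAYX=.5282/' h.py; python3 - <<'E'
from h import *
p,r,o=pose();print(p,o['tcp_rot'],o['clock'],o['force'])
print(white())
# where is the seated tab? bright pixels near expected tab position in wrist image
c=camera_info('wrist');im=get_image('wrist');cv2.imwrite('pics/w11raw.png',im[:,:,::-1])
e1,e2=U([1,0,0]),U([0,1,0])
for dy in(-.02,0,.02):
  for dx in(-.005,.005):
    print(dx,dy,np.round(proj(c,(BAYX+.0025+dx)*e1+(BAYY[2]+dy)*e2+[0,0,.0185+.078]),1))
u,v=proj(c,(BAYX+.0025)*e1+BAYY[2]*e2+[0,0,.0965]);u,v=int(u),int(v)
print(im[v,u-25:u+26].mean(1).astype(int).tolist())
rows(([.46,.25,.27],down(275)),([.457,.350,.13],down(275)),([.457,.350,.061],down(275)))
E
```

```text
[0.53964343 0.02569927 0.27694161] [ 1.79394443e+02 -8.79920658e-02 -8.42850012e+01] 55.3833 [0.60935568 0.92176967 0.21061534]
[[91, 241, 25, 7, 103.0, 243.9], [118, 241, 9, 4, 122.0, 242.5], [113, 264, 8, 4, 116.8, 265.4], [123, 263, 9, 5, 126.9, 265.2]]
-0.005 -0.02 [285.7 165.9]
0.005 -0.02 [274.2 165.9]
-0.005 0 [285.4 188.4]
0.005 0 [274.1 188.4]
-0.005 0.02 [285.2 210.1]
0.005 0.02 [274.1 210.2]
[215, 215, 215, 215, 215, 216, 216, 216, 216, 216, 216, 215, 216, 206, 174, 158, 165, 165, 145, 116, 100, 132, 197, 227, 232, 234, 234, 233, 232, 233, 234, 230, 219, 187, 139, 130, 144, 152, 161, 178, 187, 196, 212, 218, 219, 219, 218, 217, 217, 216, 217]
[-0.5768, 0.1367, 0.0049, 0.0086, -0.0001, 0.0059]
[-0.8264, 0.113, 0.3545, 0.0086, -0.0001, 0.0059]
[-0.8264, 0.1098, 0.527, 0.0086, -0.0001, 0.0059]
```

>>> move_arm(
  series=[
    [-0.1,0.05,0,0,0,0,0],
    [-0.2,0.1,0,0.0086,0,0.006,0],
    [-0.58,0.13,0,0.0086,0,0.006,0],
    [-0.58,0.13,0,0.0086,0,0.006,0],
    [-0.58,0.13,0,0.0086,0,0.006,0],
    [-0.58,0.13,0,0.0086,0,0.006,0],
    [-0.826,0.113,0.1,0.0086,0,0.006,0],
    [-0.826,0.113,0.2,0.0086,0,0.006,0],
    [-0.826,0.113,0.3,0.0086,0,0.006,0],
    [-0.826,0.113,0.35,0.0086,0,0.006,0],
    [-0.826,0.112,0.4,0.0086,0,0.006,0],
    [-0.826,0.11,0.47,0.0086,0,0.006,0],
    [-0.826,0.11,0.51,0.0086,0,0.006,0],
    [-0.826,0.11,0.527,0.0086,0,0.006,0],
    [-0.826,0.11,0.527,0.0086,0,0.006,0],
    [-0.826,0.11,0.527,0.0086,0,0.006,0],
  ],
)

```text
clock: 56.82
eef_pos: [0.4551, 0.3497, 0.0599]
tcp_rot: [179.8, 0.0, -85.0]
force: [0.3, 0.2, 0.5]
gripper_width: 0.0426
gripper_force: 0.0
```

>>> move_arm(
  series=[
    [0,0,0,0,0,0,-1],
    [0,0,0,0,0,0,-1],
    [0,0,0,0,0,0,-1],
    [0,0,0,0,0,0,-1],
    [0,0,0,0,0,0,-1],
    [0,0,0,0,0,0,-1],
    [0,0,0,0,0,0,-1],
  ],
  newtons=40,
)

```text
clock: 57.4
eef_pos: [0.4561, 0.3503, 0.0612]
tcp_rot: [179.9, 0.1, -85.0]
force: [-0.4, -1.5, 5.9]
gripper_width: 0.0096
gripper_force: 40.3
```

>>> move_arm(
  series=[
    [0,0,-0.05,0,0,0,-1],
    [0,0,-0.12,0,0,0,-1],
    [0,0,-0.22,0,0,0,-1],
    [0,0,-0.32,0,0,0,-1],
    [0,0,-0.42,0,0,0,-1],
    [0,0,-0.5,0,0,0,-1],
    [0,0,-0.5,0,0,0,-1],
    [0,0,-0.5,0,0,0,-1],
  ],
)

```text
clock: 58.07
eef_pos: [0.4569, 0.3505, 0.262]
tcp_rot: [-180.0, 0.1, -85.0]
force: [-0.0, -0.5, -0.9]
gripper_width: 0.0092
gripper_force: 39.6
```

```bash
python3 - <<'E'
from h import *
p,r,o=pose();print(p,o['tcp_rot'],o['gripper_width'],o['force'])
L=.051
rows(([.45,.2,.265],down(275.7)),bay(1,.0008,.18,.215,L),bay(1,.0008,.10,.215,L))
E
```

```text
[0.45690459 0.35047891 0.26204236] [-1.79978630e+02  1.21801788e-01 -8.50091700e+01] 0.00923639189213413 [-0.04119165 -0.47115696 -0.89434378]
[0.3733, 0.0499, -0.0082, -0.0002, 0.001, -0.0059]
[1.0675, 0.0112, 0.0486, 0.1025, 0.0004, -0.006]
[1.0674, -0.0314, 0.244, 0.1025, 0.0004, -0.006]
```

>>> move_arm(
  series=[
    [0.1,0.02,-0.02,0,0,0,-1],
    [0.2,0.04,-0.02,0,0,0,-1],
    [0.98,0.03,0,0.1025,0,-0.006,-1],
    [0.98,0.03,0,0.1025,0,-0.006,-1],
    [0.98,0.03,0,0.1025,0,-0.006,-1],
    [0.98,0.03,0,0.1025,0,-0.006,-1],
    [0.98,0.03,0,0.1025,0,-0.006,-1],
    [0.98,0.03,0,0.1025,0,-0.006,-1],
    [0.98,0.03,0,0.1025,0,-0.006,-1],
    [0.98,0.03,0,0.1025,0,-0.006,-1],
    [0.98,0.03,0,0.1025,0,-0.006,-1],
    [0.98,0.03,0,0.1025,0,-0.006,-1],
    [0.98,0.03,0,0.1025,0,-0.006,-1],
  ],
)

```text
clock: 59.15
eef_pos: [0.4772, -0.0412, 0.2587]
tcp_rot: [-168.0, 0.0, -84.3]
force: [-0.9, 0.4, -0.7]
gripper_width: 0.009
gripper_force: 39.6
```

```bash
python3 - <<'E'
from h import *
p,r,o=pose();print(p,o['tcp_rot'],o['force'])
L=.051
rows(*[bay(1,.0008,h,.215,L) for h in(.18,.10,.06,.03,.006)])
E
```

```text
[ 0.47718837 -0.04118007  0.25867687] [-1.68020070e+02  9.21552401e-03 -8.43218283e+01] [-0.87642716  0.40784582 -0.74344106]
[0.0878, -0.0132, 0.0462, 0.0028, 0.0, -0.0002]
[0.0878, -0.0144, 0.2462, 0.0028, 0.0, -0.0002]
[0.0878, -0.0149, 0.3462, 0.0028, 0.0, -0.0002]
[0.0879, -0.0154, 0.4212, 0.0028, 0.0, -0.0002]
[0.0879, -0.0157, 0.4812, 0.0028, 0.0, -0.0002]
```

>>> move_arm(
  series=[
    [0.088,-0.0132,0.046,0.0028,0,0,-1],
    [0.088,-0.0144,0.15,0.0028,0,0,-1],
    [0.088,-0.0144,0.246,0.0028,0,0,-1],
    [0.088,-0.0144,0.246,0.0028,0,0,-1],
    [0.088,-0.0144,0.246,0.0028,0,0,-1],
    [0.088,-0.0146,0.28,0.0028,0,0,-1],
    [0.088,-0.0148,0.31,0.0028,0,0,-1],
    [0.088,-0.0149,0.346,0.0028,0,0,-1],
    [0.088,-0.0151,0.38,0.0028,0,0,-1],
    [0.088,-0.0153,0.41,0.0028,0,0,-1],
    [0.088,-0.0154,0.421,0.0028,0,0,-1],
    [0.088,-0.0154,0.421,0.0028,0,0,-1],
  ],
)

```text
clock: 60.15
eef_pos: [0.5232, -0.0721, 0.0975]
tcp_rot: [-167.5, -0.1, -84.2]
force: [-0.0, 0.0, -1.0]
gripper_width: 0.009
gripper_force: 39.6
```

>>> move_arm(
  series=[
    [0,0,0.015,0,0,0,-1],
    [0,0,0.03,0,0,0,-1],
    [0,0,0.045,0,0,0,-1],
    [0,0,0.056,0,0,0,-1],
    [0,0,0.06,0,0,0,-1],
    [0,0,0.06,0,0,0,-1],
  ],
)

```text
clock: 60.65
eef_pos: [0.5276, -0.0721, 0.0725]
tcp_rot: [-167.6, -0.0, -84.3]
force: [0.4, -0.2, -0.9]
gripper_width: 0.0093
gripper_force: 39.6
```

```bash
cat >> h.py <<'E'
def straighten(k,L=.051):
    p,r,o=pose();print(p,o['tcp_rot'],o['force'])
    B=p+r.apply([0,0,1])*L;e1=U([1,0,0]);xb=B@e1-BAYX;h=B[2]-FL;print('xb',xb,'z',B[2])
    rows(*[bay(k,xb+(.002-xb)*s,max(.0025,h-.001)+0*s,.215*(1-s)-.02*s,L) for s in(.25,.5,.75,1)])
E
python3 -c "
from h import *
straighten(1)"
```

```text
[ 0.52755259 -0.07210488  0.07253971] [-1.67619841e+02 -3.35483323e-02 -8.42956268e+01] [ 0.38964403 -0.17813478 -0.8602099 ]
xb 0.0005169619676720361 z 0.022725645686101248
[-0.0016, -0.0058, 0.0026, -0.0286, -0.0003, 0.0001]
[-0.0016, -0.015, 0.0035, -0.0566, -0.0003, 0.0001]
[-0.0016, -0.0241, 0.0049, -0.0847, -0.0003, 0.0001]
[-0.0016, -0.0332, 0.0068, -0.1127, -0.0003, 0.0001]
```

>>> move_arm(
  series=[
    [-0.0008,0,0.004,0,0,0,-1],
    [-0.0016,-0.003,0.006,-0.0143,0,0,-1],
    [-0.0016,-0.0058,0.0065,-0.0286,0,0,-1],
    [-0.0016,-0.0104,0.007,-0.0426,0,0,-1],
    [-0.0016,-0.015,0.0075,-0.0566,0,0,-1],
    [-0.0016,-0.0196,0.008,-0.0706,0,0,-1],
    [-0.0016,-0.0241,0.009,-0.0847,0,0,-1],
    [-0.0016,-0.0287,0.01,-0.0987,0,0,-1],
    [-0.0016,-0.0332,0.0118,-0.1127,0,0,-1],
    [-0.0016,-0.0345,0.0135,-0.1127,0,0,-1],
    [-0.0016,-0.0345,0.0135,-0.1127,0,0,-1],
  ],
)

```text
clock: 61.57
eef_pos: [0.5399, -0.0702, 0.0702]
tcp_rot: [178.6, -0.1, -84.3]
force: [-9.3, -2.5, 4.1]
gripper_width: 0.0095
gripper_force: 40.8
```

```bash
python3 -c "
from h import *
p,r,o=pose();print(p,o['tcp_rot'],o['force'],o['wrist_torque'])
z=r.apply([0,0,1]);L=.051;B=p+z*L;e1=U([1,0,0]);print(B@e1-BAYX,B[2],p@e1-BAYX)"
```

```text
[ 0.53990224 -0.07021702  0.07019151] [ 1.78583701e+02 -5.80809305e-02 -8.43172105e+01] [-9.31747621 -2.51392472  4.07286007] [-0.49438484  1.86841181 -0.08545148]
0.0007982391859533422 0.019207116577220226 0.0020587992543270595
```

>>> move_arm(
  series=[
    [0,0,0,0,0,0,-0.7],
    [0,0,0,0,0,0,-0.5],
    [0,0,0,0,0,0,-0.4],
    [0,0,0,0,0,0,-0.4],
    [0,0,-0.05,0,0,0,-0.4],
    [0,0,-0.1,0,0,0,-0.4],
    [0,0,-0.2,0,0,0,-0.3],
    [0,0,-0.35,0,0,0,0],
    [0,0,-0.5,0,0,0,0],
    [0,0,-0.5,0,0,0,0],
    [0,0,-0.5,0,0,0,0],
  ],
)

```text
clock: 62.48
eef_pos: [0.5495, -0.0703, 0.2786]
tcp_rot: [179.5, -0.3, -84.3]
force: [0.7, 0.6, 0.1]
gripper_width: 0.0424
gripper_force: 0.0
```

```bash
cat >> h.py <<'E'
def tabs(ks):
    c=camera_info('wrist');im=get_image('wrist').astype(int)
    e1,e2=U([1,0,0]),U([0,1,0])
    for k in ks:
        for dy in(-.012,0,.012):
            u,v=proj(c,(BAYX+.0025)*e1+(BAYY[k]+dy)*e2+[0,0,.0965]);print(k,dy,round(u,1),round(v,1),end=' ')
            u,v=int(u),int(v)
            if 0<=v<420: print('from',u-16,im[v,u-16:u+17].mean(1).astype(int).tolist())
E
python3 - <<'E'
from h import *
p,r,o=pose();print(p,o['tcp_rot'],o['clock'])
print(white())
tabs([1])
rows(([.45,.2,.28],down(275)),([.409,.3376,.13],down(275)),([.409,.3376,.061],down(275)))
E
```

```text
[ 0.54947778 -0.07027085  0.27856652] [179.5498827   -0.2886613  -84.28638025] 62.4833
[[112, 264, 9, 4, 116.6, 265.4], [123, 263, 9, 5, 126.9, 265.1]]
1 -0.012 280.7 175.6 from 264 [185, 185, 186, 186, 176, 147, 142, 160, 169, 162, 133, 102, 111, 155, 213, 227, 230, 231, 231, 229, 230, 232, 231, 222, 183, 133, 124, 140, 147, 153, 173, 184, 188]
1 0 280.6 188.9 from 264 [209, 210, 210, 210, 208, 194, 171, 166, 166, 155, 127, 101, 112, 163, 215, 228, 229, 230, 230, 228, 229, 231, 228, 219, 176, 130, 128, 142, 148, 160, 180, 195, 209]
1 0.012 280.5 202.0 from 264 [208, 209, 208, 198, 162, 137, 143, 158, 161, 148, 120, 94, 111, 165, 215, 228, 229, 229, 228, 228, 228, 230, 226, 208, 157, 114, 129, 144, 148, 160, 178, 187, 190]
[-0.6952, 0.1751, -0.0178, 0.0073, -0.0011, 0.0059]
[-1.0486, 0.2371, 0.3574, 0.0073, -0.0011, 0.0059]
[-1.0489, 0.2345, 0.5298, 0.0073, -0.0011, 0.0059]
```

>>> move_arm(
  series=[
    [-0.1,0.05,0,0,0,0,0],
    [-0.2,0.12,0,0.007,0,0.006,0],
    [-0.7,0.175,0,0.007,0,0.006,0],
    [-0.7,0.175,0,0.007,0,0.006,0],
    [-0.7,0.175,0,0.007,0,0.006,0],
    [-0.7,0.175,0,0.007,0,0.006,0],
    [-0.7,0.175,0,0.007,0,0.006,0],
    [-0.98,0.22,0.05,0.007,0,0.006,0],
    [-0.98,0.22,0.05,0.007,0,0.006,0],
    [-0.98,0.22,0.05,0.007,0,0.006,0],
    [-0.98,0.22,0.05,0.007,0,0.006,0],
    [-0.98,0.22,0.05,0.007,0,0.006,0],
    [-0.98,0.22,0.05,0.007,0,0.006,0],
  ],
)

```text
clock: 63.67
eef_pos: [0.4187, 0.3112, 0.2509]
tcp_rot: [179.7, -0.1, -85.0]
force: [-0.4, -0.1, 0.3]
gripper_width: 0.0428
gripper_force: 0.0
```

```bash
python3 - <<'E'
from h import *
p,r,o=pose();print(p,o['tcp_rot'])
c=camera_info('wrist');im=get_image('wrist').astype(int)
# tab C: profile along x through expected centre
u,v=proj(c,[.409,.3376,.088]);print(u,v)
u,v=int(u),int(v)
print('row from',u-20,im[v,u-20:u+21].mean(1).astype(int).tolist())
print('col from',v-45,im[max(0,v-45):v+46:2,u-2:u+3].mean((1,2)).astype(int).tolist())
for q in((.404,.3376),(.414,.3376),(.409,.3176),(.409,.3576)): print(q,np.round(proj(c,[*q,.088]),1))
rows(([.409,.3376,.13],down(275)),([.409,.3376,.061],down(275)))
E
```

```text
[0.41869308 0.3112437  0.25094393] [ 1.79651618e+02 -1.30055868e-01 -8.49779645e+01]
281.04488728936207 222.30591168204674
row from 261 [79, 79, 80, 79, 78, 79, 80, 80, 79, 74, 74, 87, 103, 108, 109, 100, 81, 99, 160, 217, 231, 233, 233, 232, 225, 193, 160, 146, 135, 118, 105, 101, 103, 99, 94, 100, 106, 103, 93, 85, 88]
col from 177 [232, 231, 232, 232, 231, 232, 231, 229, 222, 207, 116, 110, 169, 222, 225, 224, 223, 222, 222, 221, 219, 215, 215, 214, 211, 209, 185, 132, 140, 144, 147, 147, 146, 148, 149, 148, 145, 142, 142, 144, 127, 144, 143, 146, 145, 147]
(0.404, 0.3376) [286.8 222.8]
(0.414, 0.3376) [275.3 221.8]
(0.409, 0.3176) [283.2 200. ]
(0.409, 0.3576) [278.9 243.8]
[-0.0694, 0.0177, 0.3033, 0.0026, -0.0009, -0.0004]
[-0.0698, 0.0168, 0.4758, 0.0026, -0.0009, -0.0004]
```

>>> move_arm(
  series=[
    [-0.07,0.02,0.1,0.0026,0,0,0],
    [-0.07,0.02,0.2,0.0026,0,0,0],
    [-0.07,0.02,0.3,0.0026,0,0,0],
    [-0.07,0.02,0.3,0.0026,0,0,0],
    [-0.07,0.0195,0.36,0.0026,0,0,0],
    [-0.07,0.0192,0.42,0.0026,0,0,0],
    [-0.07,0.019,0.46,0.0026,0,0,0],
    [-0.07,0.019,0.476,0.0026,0,0,0],
    [-0.07,0.019,0.476,0.0026,0,0,0],
    [-0.07,0.019,0.476,0.0026,0,0,0],
  ],
)

```text
clock: 64.55
eef_pos: [0.4095, 0.3385, 0.0631]
tcp_rot: [-179.9, -0.0, -85.1]
force: [0.6, -0.3, -0.0]
gripper_width: 0.0428
gripper_force: 0.0
```

>>> move_arm(
  series=[
    [0,0,0,0,0,0,-1],
    [0,0,0,0,0,0,-1],
    [0,0,0,0,0,0,-1],
    [0,0,0,0,0,0,-1],
    [0,0,0,0,0,0,-1],
    [0,0,0,0,0,0,-1],
    [0,0,0,0,0,0,-1],
  ],
  newtons=40,
)

```text
clock: 65.13
eef_pos: [0.4068, 0.3388, 0.0628]
tcp_rot: [179.9, -0.0, -85.0]
force: [-8.2, -1.1, 14.1]
gripper_width: 0.0097
gripper_force: 38.8
```

>>> move_arm(
  series=[
    [0,0,-0.05,0,0,0,-1],
    [0,0,-0.12,0,0,0,-1],
    [0,0,-0.22,0,0,0,-1],
    [0,0,-0.32,0,0,0,-1],
    [0,0,-0.42,0,0,0,-1],
    [0,0,-0.5,0,0,0,-1],
    [0,0,-0.5,0,0,0,-1],
    [0,0,-0.5,0,0,0,-1],
  ],
)

```text
clock: 65.8
eef_pos: [0.4091, 0.3396, 0.264]
tcp_rot: [-179.7, 0.1, -85.0]
force: [-0.5, 1.3, -1.3]
gripper_width: 0.0092
gripper_force: 39.2
```

```bash
python3 - <<'E'
from h import *
p,r,o=pose();print(p,o['tcp_rot'],o['gripper_width'],o['force'])
L=.051
rows(([.45,.2,.265],down(275.7)),([.46,-.05,.27],bay(0,0,0,.215,L)[1]),bay(0,.0008,.18,.215,L))
E
```

```text
[0.40913785 0.33955656 0.26403553] [-1.79699542e+02  5.38701116e-02 -8.50051072e+01] 0.00918666166032663 [-0.52505873  1.25716508 -1.29231255]
[0.3565, -0.0714, -0.0024, -0.0025, 0.0004, -0.0059]
[0.9812, -0.042, -0.0156, 0.1001, -0.0002, -0.0059]
[1.2906, -0.1128, 0.0553, 0.1001, -0.0002, -0.0059]
```

>>> move_arm(
  series=[
    [0.1,-0.02,-0.02,0,0,0,-1],
    [0.2,-0.05,-0.02,0,0,0,-1],
    [0.3,-0.07,-0.02,0,0,0,-1],
    [0.98,-0.04,-0.015,0.1,0,-0.006,-1],
    [0.98,-0.04,-0.015,0.1,0,-0.006,-1],
    [0.98,-0.04,-0.015,0.1,0,-0.006,-1],
    [0.98,-0.04,-0.015,0.1,0,-0.006,-1],
    [0.98,-0.04,-0.015,0.1,0,-0.006,-1],
    [0.98,-0.04,-0.015,0.1,0,-0.006,-1],
    [0.98,-0.04,-0.015,0.1,0,-0.006,-1],
    [0.98,-0.04,-0.015,0.1,0,-0.006,-1],
    [0.98,-0.04,-0.015,0.1,0,-0.006,-1],
    [0.98,-0.04,-0.015,0.1,0,-0.006,-1],
  ],
)

```text
clock: 66.88
eef_pos: [0.4574, -0.0497, 0.2672]
tcp_rot: [-168.0, -0.1, -84.3]
force: [-0.4, 0.3, -0.5]
gripper_width: 0.0094
gripper_force: 39.3
```

```bash
python3 - <<'E'
from h import *
p,r,o=pose();print(p,o['tcp_rot'],o['force'])
rows(*[bay(0,.0008,h,.215,.052) for h in(.18,.10,.06,.03,.006)])
E
```

```text
[ 0.45744852 -0.04970557  0.26719362] [-1.68034820e+02 -8.02164873e-02 -8.43176193e+01] [-0.3707424  0.3281793 -0.474043 ]
[0.3114, -0.0588, 0.0756, 0.0029, -0.0007, -0.0]
[0.3111, -0.0601, 0.2756, 0.0029, -0.0007, -0.0]
[0.311, -0.0607, 0.3756, 0.0029, -0.0007, -0.0]
[0.3109, -0.0611, 0.4506, 0.0029, -0.0007, -0.0]
[0.3108, -0.0615, 0.5106, 0.0029, -0.0007, -0.0]
```

>>> move_arm(
  series=[
    [0.1,-0.02,0.02,0.0029,0,0,-1],
    [0.311,-0.0588,0.0756,0.0029,0,0,-1],
    [0.311,-0.0588,0.0756,0.0029,0,0,-1],
    [0.311,-0.0588,0.0756,0.0029,0,0,-1],
    [0.311,-0.0595,0.18,0.0029,0,0,-1],
    [0.311,-0.06,0.2756,0.0029,0,0,-1],
    [0.311,-0.06,0.2756,0.0029,0,0,-1],
    [0.311,-0.06,0.2756,0.0029,0,0,-1],
    [0.311,-0.0602,0.31,0.0029,0,0,-1],
    [0.311,-0.0604,0.34,0.0029,0,0,-1],
    [0.311,-0.0607,0.376,0.0029,0,0,-1],
    [0.311,-0.0608,0.41,0.0029,0,0,-1],
    [0.311,-0.061,0.44,0.0029,0,0,-1],
    [0.311,-0.0611,0.45,0.0029,0,0,-1],
    [0.311,-0.0611,0.45,0.0029,0,0,-1],
  ],
)

```text
clock: 68.13
eef_pos: [0.5324, -0.1679, 0.0986]
tcp_rot: [-167.6, -0.2, -84.2]
force: [0.3, -0.0, -0.5]
gripper_width: 0.0089
gripper_force: 39.3
```

>>> move_arm(
  series=[
    [0,0,0.015,0,0,0,-1],
    [0,0,0.03,0,0,0,-1],
    [0,0,0.045,0,0,0,-1],
    [0,0,0.056,0,0,0,-1],
    [0,0,0.06,0,0,0,-1],
    [0,0,0.06,0,0,0,-1],
  ],
)

```text
clock: 68.63
eef_pos: [0.5367, -0.1678, 0.0735]
tcp_rot: [-167.6, -0.1, -84.3]
force: [0.1, 1.0, -1.5]
gripper_width: 0.0091
gripper_force: 39.2
```

```bash
python3 -c "
from h import *
straighten(0,.052)"
```

```text
[ 0.53667117 -0.16782629  0.07347163] [-1.67638673e+02 -1.21627126e-01 -8.42999731e+01] [ 0.05013568  0.99822053 -1.45832822]
xb 0.00028112668945479147 z 0.022677257038493236
[-0.002, -0.0061, 0.0026, -0.0284, -0.001, 0.0002]
[-0.002, -0.0155, 0.0036, -0.0565, -0.001, 0.0002]
[-0.002, -0.025, 0.0051, -0.0845, -0.001, 0.0001]
[-0.002, -0.0343, 0.007, -0.1126, -0.001, 0.0001]
```

>>> move_arm(
  series=[
    [-0.001,0,0.004,0,0,0,-1],
    [-0.002,-0.003,0.006,-0.0143,0,0,-1],
    [-0.002,-0.0061,0.0065,-0.0284,0,0,-1],
    [-0.002,-0.0108,0.007,-0.0425,0,0,-1],
    [-0.002,-0.0155,0.0076,-0.0565,0,0,-1],
    [-0.002,-0.0202,0.0083,-0.0705,0,0,-1],
    [-0.002,-0.025,0.0092,-0.0845,0,0,-1],
    [-0.002,-0.0297,0.0102,-0.0986,0,0,-1],
    [-0.002,-0.0343,0.012,-0.1126,0,0,-1],
    [-0.002,-0.0355,0.0137,-0.1126,0,0,-1],
    [-0.002,-0.0355,0.0137,-0.1126,0,0,-1],
  ],
)

```text
clock: 69.55
eef_pos: [0.5497, -0.1661, 0.0713]
tcp_rot: [178.6, -0.2, -84.3]
force: [-9.6, -2.0, 5.3]
gripper_width: 0.0093
gripper_force: 40.5
```

```bash
python3 -c "
from h import *
p,r,o=pose();print(p,o['tcp_rot'],o['force'],o['wrist_torque'])
z=r.apply([0,0,1]);L=.052;B=p+z*L;e1=U([1,0,0]);print(B@e1-BAYX,B[2],p@e1-BAYX)"
```

```text
[ 0.54968921 -0.16607653  0.07133578] [178.59338942  -0.18419791 -84.33291377] [-9.5690251  -2.04609926  5.32283465] [-0.50805402  1.95881434 -0.11866069]
0.0010000649754559054 0.019351713118492583 0.0022766318098714766
```

>>> move_arm(
  series=[
    [0,0,0,0,0,0,-0.7],
    [0,0,0,0,0,0,-0.5],
    [0,0,0,0,0,0,-0.4],
    [0,0,0,0,0,0,-0.4],
    [0,0,-0.05,0,0,0,-0.4],
    [0,0,-0.1,0,0,0,-0.4],
    [0,0,-0.2,0,0,0,-0.3],
    [0,0,-0.35,0,0,0,0],
    [-0.2,0.05,-0.55,0,0,0,0],
    [-0.45,0.05,-0.55,0,0,0,0],
    [-0.45,0.05,-0.55,0,0,0,0],
    [-0.45,0.05,-0.55,0,0,0,0],
    [-0.45,0.05,-0.55,0,0,0,0],
    [-0.45,0.05,-0.55,0,0,0,0],
  ],
)

```text
clock: 70.72
eef_pos: [0.5182, 0.0176, 0.2953]
tcp_rot: [179.2, -0.1, -84.0]
force: [0.6, -0.6, 1.1]
gripper_width: 0.0428
gripper_force: 0.0
```

```bash
python3 - <<'E'
from h import *
p,r,o=pose();print(p,o['tcp_rot'],o['clock'])
c=camera_info('wrist');im=get_image('wrist').astype(int)
e1,e2=U([1,0,0]),U([0,1,0])
for k in(0,1,2):
    for dy in(-.034,-.012,.012,.034):
        q=(BAYX+.001)*e1+(BAYY[k]+dy)*e2+[0,0,.0185+(.078 if abs(dy)<.02 else .058)]
        u,v=proj(c,q); u0,v0=int(round(u)),int(round(v))
        if 0<=v0<420: print(k,dy,round(u,1),v0,'from',u0-9,im[v0,u0-9:u0+10].mean(1).astype(int).tolist())
        else: print(k,dy,'out',u0,v0)
im=get_image('scene').astype(int)[110:300,130:390]
m=(im[...,2]>im[...,0]+40)&(im[...,2]>im[...,1]+20); m[:, :60]=0
n,l,st,cc=cv2.connectedComponentsWithStats(m.astype(np.uint8)); i=st[1:,4].argmax()+1
print(st[i],cc[i])
E
```

```text
[0.51820001 0.01763798 0.29530637] [ 1.79186714e+02 -8.09730245e-02 -8.40470677e+01] 70.7167
0 -0.034 out 258 -64
0 -0.012 out 257 -47
0 0.012 out 257 -18
0 0.034 257.9 15 from 249 [210, 201, 195, 191, 188, 187, 189, 193, 194, 194, 194, 196, 196, 197, 204, 189, 155, 165, 185]
1 -0.034 258.0 47 from 249 [163, 158, 153, 150, 148, 150, 153, 155, 159, 157, 156, 156, 156, 151, 133, 115, 112, 111, 109]
1 -0.012 257.5 70 from 249 [179, 178, 172, 181, 216, 230, 234, 233, 233, 234, 234, 234, 233, 227, 191, 150, 171, 194, 190]
1 0.012 257.6 98 from 249 [191, 190, 181, 172, 206, 229, 234, 234, 234, 234, 234, 235, 233, 229, 196, 166, 179, 194, 186]
1 0.034 258.3 122 from 249 [155, 152, 148, 145, 152, 177, 194, 198, 200, 202, 202, 199, 198, 200, 196, 182, 187, 196, 189]
2 -0.034 258.4 151 from 249 [185, 189, 182, 173, 168, 165, 165, 168, 170, 169, 169, 170, 170, 163, 141, 139, 163, 175, 171]
2 -0.012 258.0 177 from 249 [177, 167, 163, 168, 201, 222, 227, 228, 228, 227, 228, 228, 227, 212, 160, 129, 156, 176, 170]
2 0.012 258.2 202 from 249 [183, 170, 156, 150, 188, 220, 225, 226, 225, 225, 225, 226, 225, 210, 159, 130, 157, 176, 177]
2 0.034 258.8 218 from 250 [83, 81, 78, 95, 139, 165, 174, 177, 178, 182, 183, 182, 174, 149, 118, 110, 109, 112, 110]
[ 92  35  55  11 215] [119.51627907  39.90697674]
```

>>> move_arm(
  series=[
    [0.1,0.02,-0.05,0,0,0,0],
    [0.2,0.05,-0.1,0,0,0,0],
    [0.3,0.1,-0.15,0,0,0,0],
    [0.3,0.1,-0.15,0,0,0,0],
    [0.3,0.1,-0.15,0,0,0,0],
    [0.3,0.1,-0.15,0,0,0,0],
  ],
)

```text
clock: 71.32
eef_pos: [0.4914, -0.1123, 0.3522]
tcp_rot: [178.9, -0.1, -84.5]
force: [0.4, 0.5, 0.1]
gripper_width: 0.0425
gripper_force: 0.0
```

```bash
python3 - <<'E'
from h import *
p,r,o=pose();print(p,o['tcp_rot'],o['clock'])
c=camera_info('wrist');im=get_image('wrist').astype(int)
e1,e2=U([1,0,0]),U([0,1,0])
for k in(0,1,2):
    for dy in(-.034,-.012,.012,.034):
        q=(BAYX+.001)*e1+(BAYY[k]+dy)*e2+[0,0,.0185+(.078 if abs(dy)<.02 else .058)]
        u,v=proj(c,q); u0,v0=int(round(u)),int(round(v))
        if 0<=v0<420: print(k,dy,round(u,1),v0,'from',u0-9,im[v0,u0-9:u0+10].mean(1).astype(int).tolist())
# rod disc: expected darkness and key handle in top view
t=camera_info('top');ti=get_image('top').astype(int)
for n,q in(('key',[.553,.115,.184]),('bottle cap',[.4387,-.4038,.15])):
    u,v=proj(t,q);u,v=int(round(u)),int(round(v));print(n,ti[v-2:v+3,u-2:u+3].mean((0,1)).astype(int))
E
```

```text
[ 0.49138144 -0.11234463  0.35220322] [ 1.78891630e+02 -1.34216005e-01 -8.44946266e+01] 71.3167
0 -0.034 220.8 85 from 212 [211, 203, 192, 185, 183, 183, 184, 185, 184, 184, 184, 175, 158, 158, 160, 118, 95, 93, 94]
0 -0.012 219.3 106 from 210 [202, 201, 201, 202, 197, 188, 193, 222, 229, 230, 229, 229, 229, 228, 223, 189, 125, 99, 99]
0 0.012 220.1 129 from 211 [182, 181, 180, 180, 176, 173, 192, 221, 226, 227, 229, 230, 229, 228, 218, 175, 125, 109, 101]
0 0.034 222.9 148 from 214 [94, 93, 92, 91, 89, 104, 142, 171, 175, 174, 176, 175, 177, 177, 154, 116, 98, 106, 135]
1 -0.034 223.8 173 from 215 [192, 181, 169, 161, 159, 157, 162, 163, 163, 162, 162, 155, 129, 107, 97, 88, 80, 96, 135]
1 -0.012 222.6 195 from 214 [173, 175, 175, 173, 173, 200, 218, 221, 222, 221, 222, 222, 215, 173, 121, 93, 84, 80, 79]
1 0.012 223.4 216 from 214 [183, 177, 171, 176, 177, 172, 198, 218, 221, 220, 219, 221, 220, 208, 159, 108, 87, 82, 76]
1 0.034 226.0 229 from 217 [70, 68, 68, 67, 70, 81, 94, 104, 107, 106, 103, 100, 99, 94, 87, 77, 71, 70, 68]
2 -0.034 226.9 251 from 218 [109, 106, 105, 109, 105, 105, 107, 108, 107, 107, 108, 105, 94, 82, 73, 69, 70, 81, 97]
2 -0.012 226.0 275 from 217 [35, 37, 35, 36, 63, 109, 139, 146, 146, 145, 145, 146, 137, 112, 88, 78, 70, 63, 65]
2 0.012 226.9 293 from 218 [31, 30, 27, 35, 64, 107, 137, 144, 142, 142, 144, 142, 133, 110, 88, 81, 71, 64, 62]
2 0.034 229.1 301 from 220 [25, 31, 44, 60, 72, 90, 103, 103, 99, 99, 100, 99, 100, 95, 82, 76, 77, 76, 76]
key [39 38 40]
bottle cap [ 61 106 207]
```

```bash
python3 -c "
from station import *
print(finish_job())"
```

```text
the job is handed in; nothing more can be done
None
```

The job is handed in: the latch is unlocked with the key left in it, the hood is propped on the rod, all three panels stand upright in their bays, and the bottle is still standing. On the first try the rod stopped short of its stop and the hood slid shut, so I stowed the rod and redid the raising and propping before fitting any panel.

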